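Weigh out the last bath ball with a scoop

ROBOT

A 6-joint arm with a two-finger parallel gripper is mounted at the origin on a cart in front of the work surface, level with it; the furniture and walls round the work are solid. World frame = base frame: x ahead of the robot, y to its left, z up, the work surface at z = 0. Lengths are in mm, angles in rad, forces in N, time in s.
With the tool pointing down it reaches from about 275 to 825 mm from the base axis. Payload 4.9 kg.
Tool frame: the origin (TCP) lies on the front face of the gripper's body, between the roots of the fingers; the fingertips stand 73 mm ahead of it and the grasp point (between the pads) lies 54 mm ahead of it; z points along the fingers, y is the line along which they close (so a half turn about z gives the same grasp; the last joint's range is limited). The gripper opens to 85 mm and grips with 20 to 120 N. Pads are 22 mm wide; open, the fingers measure 114 mm over their backs; the gripper's body (76 mm by 85 mm) begins 54 mm behind the grasp point. The pads swing forward as they close: fully open they stand 13 mm farther back than shut.
Start: joints at [1.042, 0.326, -0.193, 1.052, 0, 1.437], TCP at [211.539, 507.711, 303.881] pointing down, gripper open.
Joint ranges: [-2.65, 2.65], [-0.97, 1.79], [-1.3, 1.35], [-1.93, 2.1], [-1.47, 1.37], [-3.14, 3.14]. Speed limits (rad/s): [2.57, 2.57, 3.14, 3.14, 3.14, 3.14].

INTERFACE

Orientations are given as a rotation vector (axis times angle).
In Python, from bench import r, read_camera, workorder gives the robot as it stands. The module is installed in compiled form; this text tells all that it offers.
- The arm moves only by the tool step_arm, never from a script. Its argument "commands" is a list of rows, each a list of 5 numbers: the opening, from -1 (shut) to 1 (fully open), then the shift along the tool's x, y, z in cm, then the turn about the tool's z in units of 6 degrees (1.0 is 6 degrees). A call has 1 to 8 rows; each row is the pose to reach, as a shift and turn from the pose commanded when the call began, along the tool's axes at that moment; what a row does not reach only later rows make up. A row lasts 1/10 s, in which the tool goes at most 50 mm and 8.59 degrees, less where a joint would pass 70% of its speed; a pose out of reach is approached as far as the arm can. A call with a gripper value outside its range is refused whole. The fingers move at their own pace and stop on an object; "force" is the grip in N (left out, the last holds). Time passes only in rows, so rows that repeat a pose let the fingers close. It gives the time, the measured TCP pose, the force, the opening and the grip force at its end, in the units of the state.
- r.get_obs(): the state, without advancing time (a new reading comes with each control period).
- read_camera(name): name is "scene" or "top"; returns a dict with "frame" (384x512x3 uint8, blue, green, red), "intrinsics" (3x3 intrinsics, pixels), "extrinsics" (4x4, takes a point from world to camera coordinates). Camera axes: x right, y up, looking along -z (the intrinsics and any distortion apply to the point x, -y, -z); pixel columns grow to the right and rows downward; lengths in mm; the calibration is good to about 2 mm. A picture is of the moment at which its call begins. There is no depth.
- workorder.hand_in(): hands the job in; it is judged then, once.
The state is a dict: "time_s": time; "joints": joint angles; "qvel": joint speeds; "effort": joint torques, N m; "position": TCP position; "tool_rot": TCP orientation; "ft_force": force on the tool from outside, world axes, zero at the start; "wrist_torque": the same for the moment, N m; "gripper_width": finger opening in mm; "grip_force": force on a finger pad.
Only numpy, scipy, OpenCV 4.12 (cv2) and the standard library are available. Lean on these libraries where they do the work, as an engineer would, in place of code of your own. Each camera call takes 0.05 s, during which the arm holds its last target. There are 200 camera calls.

TASK

Weigh out the last bath ball: set the ceramic dish squarely in the middle of the scale's pan and let go of it, then take the scoop, pick up the ball from the bin with it (it rolls, so back it into a corner) and tip it into the dish so that it sits on the dish's ring. The ball is unwrapped and crumbles, so never touch it with the fingers or drop it from a height; finish with the scoop standing flat on the counter again and leave the other goods where they are.

Things in the scene. Friction and masses are not known exactly. Their poses are not given: they have to be found in the camera images.
- bin: Open wooden box fixed on the counter, its long sides along its own y. Outside 174 (x) x 244 (y) x 72 mm high, walls and floor 7 mm thick, so inside 160 x 230 mm and 65 mm deep. Origin: centre of its underside, on the counter; z up. A tall shelf unit stands behind bin and scale: its front is 0.64 m ahead of the robot.
- bath_ball: Smooth hard off-white ball of 60 mm diameter, about 100 g, with a fine seam; it rolls at a touch and is slippery (friction about 0.4). Origin: its centre. Lies on the floor of the bin at the start, in the half towards the bin's +y end.
- scoop: Steel scoop, 84 mm wide, 180 mm long, 0.15 kg, stands flat on its heel. Origin: middle of its width on the heel's underside, x towards the mouth, z up. Heel flat from x = -46 to -5 mm; from there the floor (2.5 mm thick) ramps up at 22 degrees to the lip at x = 50, z = 22 mm, where it is 70 mm wide. Sides 13 to 18 mm high; back plate at x = -45, 38 mm high.
- scoop_handle (a point): Point on the scoop's axis inside its wooden handle at the place to grip: at [-85, 0, 49] mm in the scoop's frame. The handle is 16 mm wide (along the scoop's y), 22 mm thick, and rises at 30 degrees from the back plate to its end at x = -128, z = 74 mm.
- scoop_lip (a point): Middle of the scoop's lip, on its underside edge: at [50, 0, 22] mm in the scoop's frame; same axes.
- dish: Round white ceramic soap dish, 110 mm across, 34 mm high, 0.18 kg; its rim is an upright wall 9 mm thick, inside diameter 92 mm, floor 6 mm. A raised ring (inside diameter 36 mm, 8 mm high) in its middle centres the ball, whose centre then lies 38 mm above the dish's underside. Origin: centre of its underside; z up.
- scale_pan (a point): Middle of the top of the flat steel pan (120 mm diameter, 39 mm above the counter) of the white counter scale. The scale is fixed; its housing is 148 (x) x 140 (y) x 30 mm, display towards the scale's -x.
- orange_candle: Candle with orange flowers in a clear box, 55 x 55 x 66 mm; bystander. Origin: centre of its underside.
- blue_candle: Candle with blue flowers in a clear box, 56 x 56 x 66 mm; bystander. Origin: centre of its underside.
- pink_sachet: Flat patterned sachet, 66 x 98 x 9 mm; bystander. Origin: centre of its underside.
- stamp: Wooden hand stamp, 26 x 45 x 67 mm; bystander. Origin: centre of its underside.
- red_charm: Small red cloth-look charm, 70 x 55 x 16 mm; bystander. Origin: centre of its underside.

How it is judged:
By the outcome, as a careful person would: the job done as asked, in the order asked, and still so for the second after the job is handed in, with the robot touching nothing.
It also fails if it takes over 72 s, if anything falls off the work surface, if the arm or the gripper's body presses on something with over 40 N, if the wrist force passes 120 N, or if a joint passes its speed limit or range.

## Working session

There is one attempt and no reset: what is moved stays moved. The work goes in short steps, Python scripts to look and compute and a tool call to move; the robot and the scene stay as the last step left them, time stands still between calls to the robot, and variables do not carry over. Pictures are saved under pics/ and viewed, at most 10 in all, crops included, and the job is handed in when it is done.

Besides the shell and the picture viewer there is one more tool, called after ">>>" by a JSON object that holds its "fn" and its "kwargs", one argument or row to a line. step_arm: Moves the arm, as the interface text tells. Its arguments: {"type":"object","properties":{"commands":{"type":"array"},"force":{"type":"number"}},"required":["commands"]}

```bash
mkdir -p pics
cat > h.py <<'E'
import numpy as np, cv2
from bench import r, read_camera, workorder
from scipy.spatial.transform import Rotation as R
def cam(n):
    d=read_camera(n); return d["frame"],np.array(d["intrinsics"]),np.array(d["extrinsics"])
def ray(K,E,u,v):
    p=np.linalg.inv(K)@[u,v,1]; d=E[:3,:3].T@np.array([p[0],-p[1],-p[2]]); c=-E[:3,:3].T@E[:3,3]
    return c,d
def onz(K,E,u,v,z):
    c,d=ray(K,E,u,v); return c+d*(z-c[2])/d[2]
def proj(K,E,p):
    q=E[:3,:3]@np.asarray(p,float)+E[:3,3]; w=K@[q[0],-q[1],-q[2]]; return w[:2]/w[2]
E
python3 - <<'E'
from h import *
for n in("scene","top"):
    f,K,E=cam(n); cv2.imwrite(f"pics/{n}0.png",cv2.resize(f,(800,600),interpolation=cv2.INTER_CUBIC)); np.savez(f"{n}0.npz",f=f,K=K,E=E)
    c,_=ray(K,E,256,192); print(n,K.round(1).tolist(),c.round(),onz(K,E,256,192,0).round())
o=r.get_obs(); print({k:np.round(v,3).tolist() for k,v in o.items()})
E
```

```text
scene [[448.3, 0.0, 258.5], [0.0, 448.3, 190.7], [0.0, 0.0, 1.0]] [ -277. -1047.   635.] [578.  81.   0.]
top [[489.1, 0.0, 254.3], [0.0, 489.1, 192.4], [0.0, 0.0, 1.0]] [ 130.  -54. 1837.] [473. -41.   0.]
{'time_s': 0.1, 'joints': [1.042, 0.327, -0.193, 1.052, 0.0, 1.437], 'qvel': [-0.0, -0.003, 0.001, -0.001, 0.002, -0.003], 'effort': [0.001, -44.424, 26.304, 0.008, -0.0, 0.0], 'position': [211.319, 507.339, 303.18], 'tool_rot': [-0.616, -3.08, 0.002], 'ft_force': [-0.323, 0.55, -0.375], 'wrist_torque': [-0.048, -0.025, 0.01], 'grip_force': 0.0, 'gripper_width': 85.116}
```

View pics/top0.png

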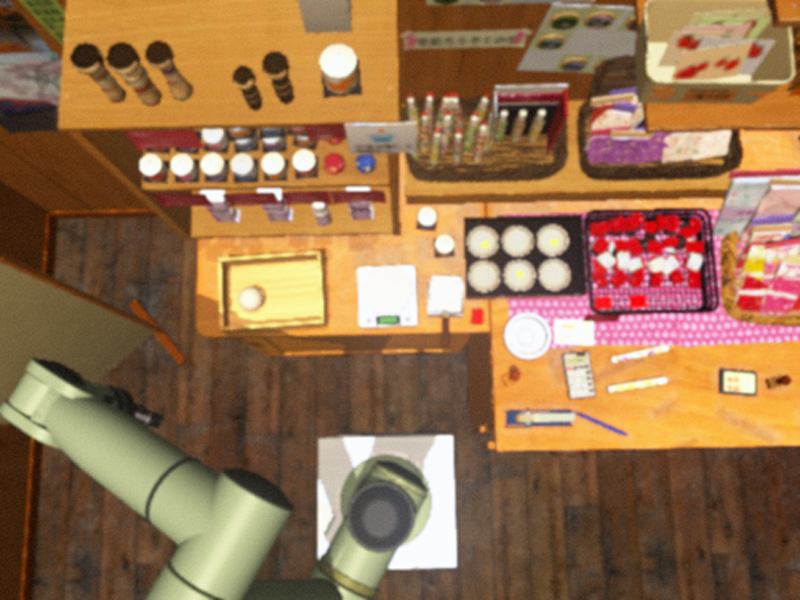

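View pics/scene0.png

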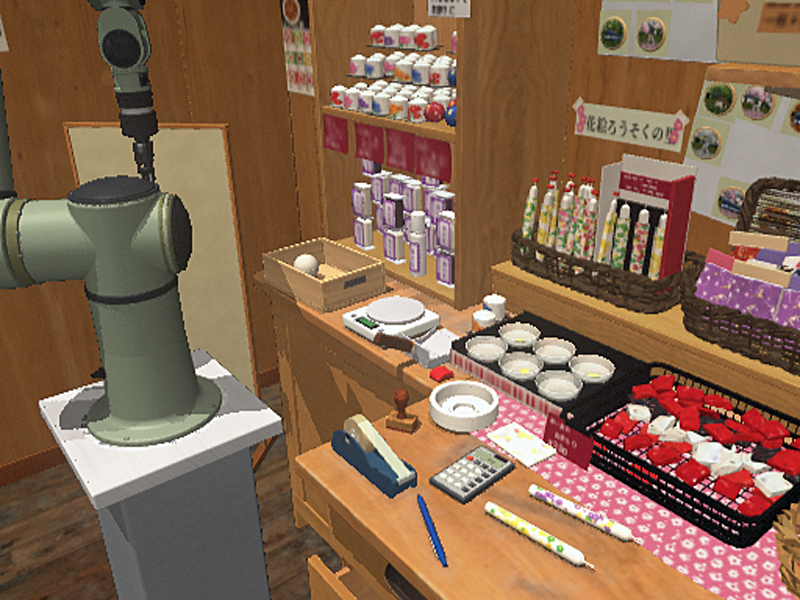

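Top view (800×600 scale): bin centre ~(272,290), ball (251,299), scale (387,296), scoop (446,295) with its handle towards the robot, dish (527,336). The scene view shows the same. Next I measure these.

Run:
```python
from h import *
d=np.load("top0.npz");f,K,E=d['f'],d['K'],d['E']
a=cv2.resize(f[120:250,125:365],(800,433),interpolation=cv2.INTER_CUBIC)
s=np.load("scene0.npz")['f'];b=cv2.resize(s[145:285,160:400],(800,467),interpolation=cv2.INTER_CUBIC)
cv2.imwrite("pics/t1.png",a);cv2.imwrite("pics/s1.png",b)
for n,(u,v),z in [("bin",(272,290),72),("ball",(251,299),37),("scale",(387,296),30),("scoop",(446,295),10),("dish",(527,336),34)]:
    print(n,onz(K,E,u*.64,v*.64,z).round())
```

```text
bin [490. 260.  72.]
ball [476. 316.  37.]
scale [478. -10.  30.]
scoop [ 481. -153.   10.]
dish [ 373. -341.   34.]
```

View pics/t1.png

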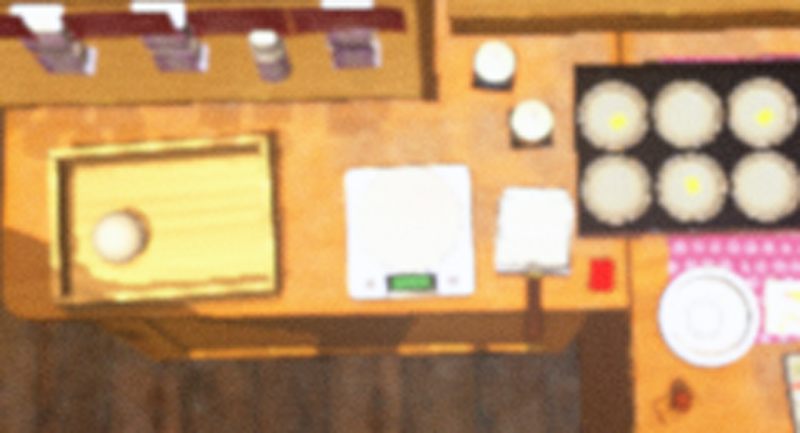

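View pics/s1.png

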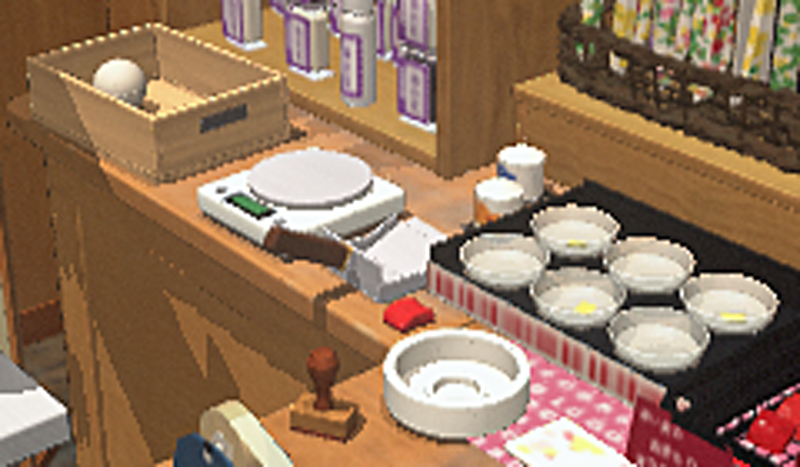

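The crops show the dish (t1 ~(709,315)), the pan in s1 (~(312,178)), the scoop with mouth towards +x (t1 (535,230), handle down to (533,330)), and the ball (t1 (119,237)). Next I measure these with masks.

```bash
cat > m.py <<'E'
from h import *
T=np.load("top0.npz");S=np.load("scene0.npz")
def big(mask,roi):
    x0,y0,x1,y1=roi; m=np.zeros_like(mask); m[y0:y1,x0:x1]=mask[y0:y1,x0:x1]
    cs,_=cv2.findContours(m,cv2.RETR_EXTERNAL,cv2.CHAIN_APPROX_NONE); return max(cs,key=cv2.contourArea)
def white(f,v=150,s=60):
    h=cv2.cvtColor(f,cv2.COLOR_BGR2HSV); return ((h[...,2]>v)&(h[...,1]<s)).astype(np.uint8)*255
def W(D,uv,z): return onz(D['K'],D['E'],uv[0],uv[1],z)
def P(D,c,z): return np.array([W(D,p,z)[:2] for p in c[:,0,:].astype(float)+0.0],np.float32)
E
python3 - <<'E'
from m import *
tw=white(T['f']);sw=white(S['f'],140,40)
for n,m,D,roi,z in [("dish top",tw,T,(318,190,353,235),34),("dish scene",sw,S,(272,235,322,285),34),("scale top",tw,T,(225,165,270,212),30),("scoop top",tw,T,(272,173,300,205),12),("ball top",white(T['f'],140,90),T,(145,178,175,205),37),("ball scene",white(S['f'],120,70),S,(184,160,206,178),37)]:
    c=big(m,roi);w=P(D,c,z);b=cv2.boundingRect(c)
    print(n,"bbox px",b,"world circle",np.round(cv2.minEnclosingCircle(w),1) if 0 else [np.round(q,1) for q in cv2.minEnclosingCircle(w)],"rect",[np.round(q,1) for q in cv2.minAreaRect(w)])
# hand-read points
t=lambda x,y:(125+x*.3,120+y*.3); s=lambda x,y:(160+x*.3,145+y*.3)
for n,D,p,z in [("binTL",T,t(50,152),72),("binTR",T,t(272,137),72),("binBR",T,t(275,293),72),("binBL",T,t(50,303),72),
 ("binS left",S,s(30,70),72),("binS back",S,s(155,25),72),("binS right",S,s(290,78),72),("binS front",S,s(155,122),72),
 ("panL",S,s(248,178),39),("panR",S,s(374,178),39),("panT",S,s(312,150),39),("panB",S,s(312,206),39),
 ("handle end T",T,t(533,338),74),("handle end S",S,s(268,237),74),("handle root T",T,t(536,270),35),
 ("scoop lip TL",T,t(506,187),22),("lip TR",T,t(571,193),22)]: print(n,W(D,p,z).round(1))
E
```

```text
dish top bbox px (322, 199, 31, 31) world circle [array([ 377.8, -344.7]), np.float64(60.8)] rect [array([ 377.1, -340.5]), array([111.8, 112.3]), np.float64(88.8)]
dish scene bbox px (275, 244, 44, 34) world circle [array([ 362.3, -362.9]), np.float64(75.3)] rect [array([ 361.1, -363.1]), array([146.6, 106.9]), np.float64(49.9)]
scale top bbox px (228, 169, 39, 41) world circle [array([479.8,  -9.2]), np.float64(98.3)] rect [array([479.6,  -9.3]), array([151.3, 142.9]), np.float64(1.2)]
scoop top bbox px (273, 176, 25, 26) world circle [array([ 479. , -151.2]), np.float64(59.1)] rect [array([ 480.4, -152.1]), array([ 87.1, 100.3]), np.float64(83.8)]
ball top bbox px (152, 184, 15, 14) world circle [array([478.5, 321.1]), np.float64(28.2)] rect [array([479.5, 322.3]), array([53. , 49.7]), np.float64(88.8)]
ball scene bbox px (188, 163, 15, 12) world circle [array([491.8, 330.4]), np.float64(61.2)] rect [array([487.2, 333.2]), array([119.4,  52.3]), np.float64(58.5)]
binTL [568.5 387.8  72. ]
binTR [580.1 139.7  72. ]
binBR [404.  136.6  72. ]
binBL [398.2 383.8  72. ]
binS left [384.5 334.8  72. ]
binS back [564.  370.6  72. ]
binS right [580.1 131.8  72. ]
binS front [409.5 123.6  72. ]
panL [443.5  17.1  39. ]
panR [533.9 -60.7  39. ]
panT [529.2  29.3  39. ]
panB [452.9 -70.2  39. ]
handle end T [ 348.3 -144.3   74. ]
handle end S [ 347.3 -149.9   74. ]
handle root T [ 429.6 -152.    35. ]
scoop lip TL [ 528.2 -121.5   22. ]
lip TR [ 519.6 -195.2   22. ]
```

Run:
```python
from m import *
def inv(uv): return ((uv[0]+.5-160)/.3,(uv[1]+.5-145)/.3)
pr=lambda D,p: proj(D['K'],D['E'],p)
for n,p in [("ball",(479,321,37)),("dish rim c",(377,-342,34)),("dish +y",(377,-287,34)),("dish -x",(322,-342,34)),("dish ring",(377,-342,14)),("pan c",(489,-10,39)),("hous",(405.6,60.7,30)),("hous",(405.6,-79.3,30)),("hous",(553.6,-79.3,30)),("binTR",(580.1,138,72)),("binBR",(404,136.6,72))]:
    print(n,np.round(inv(pr(S,p))))
import cv2
f=S['f']; a=cv2.resize(f[205:285,235:345],(800,582),interpolation=cv2.INTER_CUBIC)
# ellipse of pan edges in scene: darker grey vs white
h=cv2.cvtColor(f,cv2.COLOR_BGR2HSV)
for v in range(188,210,3): print(v,[tuple(int(k) for k in h[v,u]) [2] for u in range(222,285,2)])
```

```text
ball [117.  84.]
dish rim c [454. 364.]
dish +y [406. 335.]
dish -x [399. 390.]
dish ring [454. 387.]
pan c [305. 176.]
hous [191. 185.]
hous [278. 235.]
hous [404. 189.]
binTR [288.  78.]
binBR [145. 121.]
188 [145, 147, 140, 138, 124, 125, 129, 145, 145, 117, 119, 223, 219, 226, 223, 223, 223, 226, 223, 221, 219, 222, 181, 181, 171, 161, 161, 141, 139, 151, 170, 207]
191 [125, 131, 130, 135, 141, 106, 117, 223, 214, 222, 228, 236, 233, 233, 234, 233, 231, 233, 232, 234, 234, 222, 157, 164, 169, 179, 183, 179, 174, 144, 140, 149]
194 [143, 126, 106, 219, 229, 220, 220, 228, 237, 237, 236, 236, 234, 232, 235, 230, 227, 229, 229, 231, 231, 230, 231, 237, 206, 167, 169, 169, 178, 184, 172, 196]
197 [230, 224, 216, 213, 245, 255, 243, 235, 237, 236, 233, 234, 234, 233, 233, 231, 232, 231, 227, 228, 227, 227, 227, 229, 235, 213, 198, 225, 206, 204, 204, 211]
200 [255, 255, 255, 255, 252, 253, 198, 241, 236, 234, 233, 233, 233, 233, 234, 232, 233, 231, 231, 231, 230, 229, 229, 238, 149, 255, 254, 255, 231, 191, 198, 200]
203 [255, 255, 255, 208, 96, 83, 211, 117, 179, 245, 240, 236, 233, 234, 233, 232, 233, 233, 236, 236, 243, 229, 138, 116, 255, 255, 253, 255, 248, 209, 199, 192]
206 [195, 203, 227, 255, 36, 108, 152, 142, 119, 235, 110, 109, 127, 147, 147, 148, 143, 141, 114, 113, 106, 255, 255, 255, 250, 218, 167, 160, 162, 159, 220, 214]
209 [95, 196, 194, 198, 210, 252, 255, 40, 39, 16, 255, 255, 255, 255, 255, 255, 255, 255, 255, 255, 253, 222, 158, 158, 155, 160, 163, 157, 209, 84, 102, 218]
```

```bash
cat > go.py <<'E'
from h import *
import sys
def row(p,yaw=None,o=None,base=None):
    o=o or r.get_obs(); M=R.from_rotvec(o["tool_rot"]).as_matrix()
    c=np.array(o["position"]) if base is None else np.array(base)
    d=M.T@(np.array(p,float)-c)/10; a=np.degrees(np.arctan2(M[1,1],M[0,1]))
    t=0 if yaw is None else -((yaw-a+90)%180-90)/6
    return [*d.round(2).tolist(),round(t,2)],round(a,1)
if __name__=="__main__":
    o=r.get_obs()
    for a in sys.argv[1:]:
        v=[float(q) for q in a.split(",")]; print(a,row(v[:3],v[3] if len(v)>3 else None,o))
    print(o["time_s"],np.round(o["position"],1),np.round(o["joints"],2),np.round(o["ft_force"],1),np.round(o["wrist_torque"],2),o["gripper_width"],o["grip_force"])
E
python3 go.py 377,-291.5,200,90
```

```text
377,-291.5,200,90 ([-46.02, -67.35, 10.41, np.float64(-3.77)], np.float64(67.4))
0.1 [211.3 507.3 303.2] [ 1.04  0.33 -0.19  1.05  0.    1.44] [-0.3  0.5 -0.4] [-0.05 -0.02  0.01] 85.11591639286732 0.0
```

>>> {"fn": "step_arm", "kwargs": {
  "commands": [
    [-0.2,-46.0,-67.35,10.4,-3.77],
    [-0.2,-46.0,-67.35,10.4,-3.77],
    [-0.2,-46.0,-67.35,10.4,-3.77],
    [-0.2,-46.0,-67.35,10.4,-3.77],
    [-0.2,-46.0,-67.35,10.4,-3.77],
    [-0.2,-46.0,-67.35,10.4,-3.77],
    [-0.2,-46.0,-67.35,10.4,-3.77],
    [-0.2,-46.0,-67.35,10.4,-3.77]
  ],
  "force": 60
}}

```text
time_s: 0.9
position: [291.6, 118.8, 253.3]
tool_rot: [-0.002, 3.141, 0.0]
ft_force: [1.2, 0.4, 0.8]
gripper_width: 34.5
grip_force: 0.0
```

```bash
python3 go.py 377,-291.5,200,90
```

```text
377,-291.5,200,90 ([-8.49, -41.04, 5.33, np.float64(0.01)], np.float64(90.1))
0.9 [291.6 118.8 253.3] [ 0.15 -0.07 -0.8   0.84 -0.    0.15] [1.2 0.4 0.8] [-0.01 -0.09  0.02] 34.50949758179296 0.0
```

>>> {"fn": "step_arm", "kwargs": {
  "commands": [
    [-0.2,-8.3,-40,5.0,0],
    [-0.2,-8.3,-40,5.0,0],
    [-0.2,-8.3,-40,5.0,0],
    [-0.2,-8.3,-40,5.0,0],
    [-0.2,-8.3,-40,5.0,0],
    [-0.2,-8.3,-40,5.0,0],
    [-0.2,-8.3,-40,5.0,0],
    [-0.2,-8.3,-40,5.0,0]
  ]
}}

```text
time_s: 1.7
position: [372.3, -270.4, 204.3]
tool_rot: [-0.001, -3.141, -0.001]
ft_force: [1.5, 0.5, 0.7]
gripper_width: 34.0
grip_force: 0.0
```

>>> {"fn": "step_arm", "kwargs": {
  "commands": [
    [-0.2,0,0,0,0],
    [-0.2,0,0,0,0],
    [-0.2,0,0,0,0]
  ]
}}

```text
time_s: 2.0
position: [371.8, -267.0, 204.5]
tool_rot: [0.001, -3.14, -0.003]
ft_force: [0.2, 0.2, -0.6]
gripper_width: 34.2
grip_force: 0.0
```

```bash
python3 go.py 377,-291.5,110,90 377,-291.5,90,90
```

```text
377,-291.5,110,90 ([-0.53, -2.47, 9.44, np.float64(0.0)], np.float64(90.0))
377,-291.5,90,90 ([-0.53, -2.47, 11.44, np.float64(0.0)], np.float64(90.0))
2.0 [ 371.8 -267.   204.5] [-0.78  0.26 -0.57  0.74  0.   -0.78] [ 0.2  0.2 -0.6] [ 0.02  0.01 -0.06] 34.18584501466759 0.0
```

>>> {"fn": "step_arm", "kwargs": {
  "commands": [
    [-0.2,-0.5,-2.45,4,0],
    [-0.2,-0.5,-2.45,8,0],
    [-0.2,-0.5,-2.45,11.4,0],
    [-0.2,-0.5,-2.45,11.4,0],
    [-0.2,-0.5,-2.45,11.4,0]
  ]
}}

```text
time_s: 2.5
position: [377.4, -291.4, 91.4]
tool_rot: [0.003, -3.14, -0.002]
ft_force: [-0.1, 0.1, 0.1]
gripper_width: 34.4
grip_force: 0.0
```

>>> {"fn": "step_arm", "kwargs": {
  "commands": [
    [-0.85,0,0,0,0],
    [-0.85,0,0,0,0],
    [-0.85,0,0,0,0],
    [-0.85,0,0,0,0]
  ],
  "force": 60
}}

```text
time_s: 2.9
position: [378.8, -293.6, 93.0]
tool_rot: [-0.001, 3.138, -0.004]
ft_force: [0.8, 1.2, 8.5]
gripper_width: 7.5
grip_force: 58.8
```

```bash
python3 go.py 377,-291.5,90,90
python3 - <<'E'
from h import *
f,K,E=cam("scene"); cv2.imwrite("pics/s2.png",cv2.resize(f[195:295,225:375],(800,533),interpolation=cv2.INTER_CUBIC))
E
```

```text
377,-291.5,90,90 ([0.18, 0.21, 0.3, np.float64(0.0)], np.float64(90.0))
2.9 [ 378.8 -293.6   93. ] [-0.81  0.46 -0.64  0.47  0.   -0.81] [0.8 1.2 8.5] [ 0.37 -0.05  0.03] 7.522659664015651 58.750938463490456
```

View pics/s2.png

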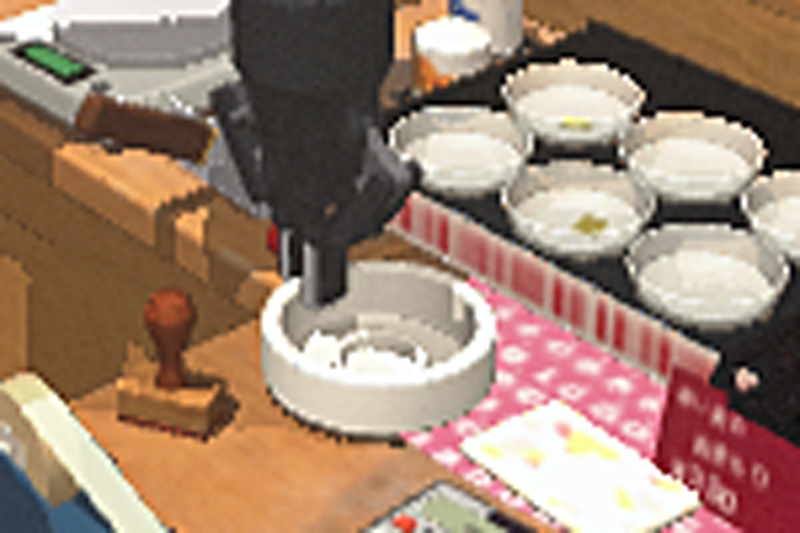

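The fingers straddle and hold the +y rim of the dish, and nothing else was disturbed. I'm lifting it and carrying it to the pan.

>>> {"fn": "step_arm", "kwargs": {
  "commands": [
    [-0.85,0,0,-2,0],
    [-0.85,0,0,-5,0],
    [-0.85,0,0,-8,0],
    [-0.85,0,0,-11,0],
    [-0.85,-2,3,-12,0],
    [-0.85,-3.5,7,-12,0],
    [-0.85,-5,11,-12,0],
    [-0.85,-6.5,15,-12,0]
  ]
}}

```text
time_s: 3.75
position: [443.0, -141.5, 212.1]
tool_rot: [0.001, 3.14, -0.001]
ft_force: [1.4, 0.6, -1.4]
gripper_width: 7.6
grip_force: 58.9
```

>>> {"fn": "step_arm", "kwargs": {
  "commands": [
    [-0.85,-1.5,4,0,0],
    [-0.85,-3,8,0,0],
    [-0.85,-4,12,0,0],
    [-0.85,-4.7,16,0,0],
    [-0.85,-4.7,18,0,0],
    [-0.85,-4.7,18,0,0],
    [-0.85,-4.7,18,0,0]
  ]
}}

```text
time_s: 4.45
position: [489.5, 37.4, 211.5]
tool_rot: [-0.002, 3.141, -0.001]
ft_force: [0.4, -0.4, -1.3]
gripper_width: 7.3
grip_force: 59.0
```

```bash
python3 go.py 492,38.5,140,90 492,38.5,132,90
```

```text
492,38.5,140,90 ([-0.24, 0.12, 7.15, np.float64(0.01)], np.float64(90.1))
492,38.5,132,90 ([-0.24, 0.12, 7.95, np.float64(0.01)], np.float64(90.1))
4.45 [489.5  37.4 211.5] [-0.07  0.31 -0.48  0.78 -0.   -0.08] [ 0.4 -0.4 -1.3] [ 0.06 -0.05 -0.02] 7.2552282522285605 59.012655371334404
```

>>> {"fn": "step_arm", "kwargs": {
  "commands": [
    [-0.85,-0.2,0.1,3,0],
    [-0.85,-0.2,0.1,5.5,0],
    [-0.85,-0.2,0.1,7,0],
    [-0.85,-0.2,0.1,7.4,0],
    [-0.85,-0.2,0.1,7.4,0]
  ]
}}

```text
time_s: 4.95
position: [491.3, 37.2, 136.8]
tool_rot: [-0.003, -3.141, 0.0]
ft_force: [0.6, 0.5, -0.9]
gripper_width: 7.7
grip_force: 59.0
```

```bash
python3 go.py 492,38.5,132,90
python3 - <<'E'
from m import *
for n in("scene","top"):
    f,K,E=cam(n); np.savez(f"{n}1.npz",f=f,K=K,E=E)
    if n=="scene": cv2.imwrite("pics/s3.png",cv2.resize(f[150:240,190:310],(800,600),interpolation=cv2.INTER_CUBIC))
E
```

```text
492,38.5,132,90 ([-0.07, 0.13, 0.48, np.float64(-0.02)], np.float64(89.9))
4.95 [491.3  37.2 136.8] [-0.07  0.41 -0.56  0.6  -0.   -0.07] [ 0.6  0.5 -0.9] [ 0.05  0.01 -0.03] 7.69565293864551 59.02785920770839
```

View pics/s3.png

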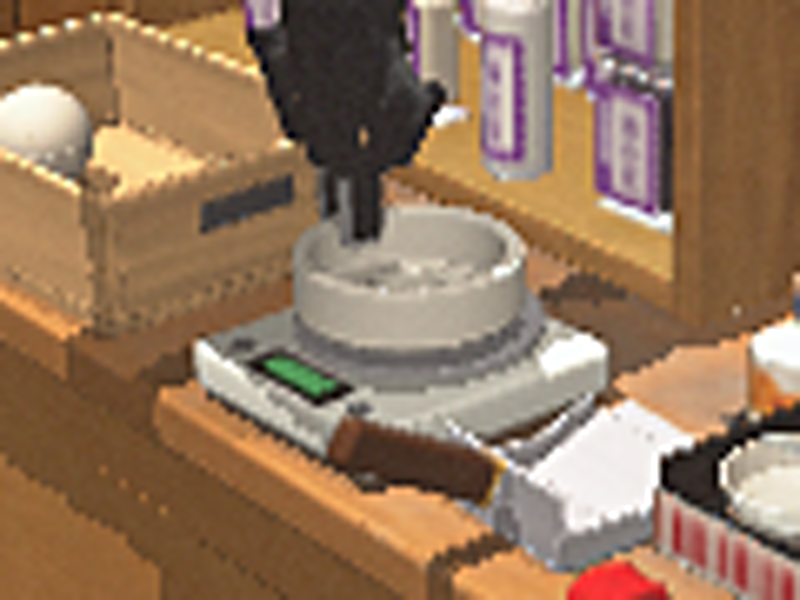

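The dish hovers level over the pan, about 2 px left of the pan's centre (dish 293–528, pan about 297–548). I'm shifting it about 6 mm along the image's right axis and setting it down.

>>> {"fn": "step_arm", "kwargs": {
  "commands": [
    [-0.85,-0.47,-0.4,0,0],
    [-0.85,-0.47,-0.4,0.2,0],
    [-0.85,-0.47,-0.4,0.4,0],
    [-0.85,-0.47,-0.4,0.5,0],
    [-0.85,-0.47,-0.4,0.5,0],
    [-0.85,-0.47,-0.4,0.5,0]
  ]
}}

```text
time_s: 5.65
position: [496.3, 34.3, 132.1]
tool_rot: [-0.0, 3.141, -0.0]
ft_force: [-1.3, -0.4, 2.0]
gripper_width: 7.5
grip_force: 59.4
```

```bash
python3 go.py 496,33,132,90
```

```text
496,33,132,90 ([0.03, -0.13, 0.01, np.float64(0.0)], np.float64(90.0))
5.65 [496.3  34.3 132.1] [-0.08  0.42 -0.55  0.6  -0.   -0.08] [-1.3 -0.4  2. ] [0.02 0.06 0.01] 7.480428139818694 59.44426814094186
```

>>> {"fn": "step_arm", "kwargs": {
  "commands": [
    [-0.4,0,0,0,0],
    [-0.4,0,0,0,0],
    [-0.4,0,0,0,0],
    [-0.4,0,0,-2,0],
    [-0.4,0,0,-6,0],
    [-0.4,0,0,-10,0],
    [-0.4,5,-4,-10,0],
    [-0.4,8,-8,-10,0]
  ]
}}

```text
time_s: 6.45
position: [425.2, -35.4, 233.2]
tool_rot: [-0.006, 3.138, -0.002]
ft_force: [-0.1, -1.3, -0.6]
gripper_width: 25.6
grip_force: 0.0
```

Run:
```python
from m import *
for n in("scene","top"):
    f,K,E=cam(n); np.savez(f"{n}2.npz",f=f,K=K,E=E)
    if n=="scene": cv2.imwrite("pics/s4.png",cv2.resize(f[150:240,190:310],(800,600),interpolation=cv2.INTER_CUBIC))
print(r.get_obs()["position"])
```

```text
[421.34083905 -37.69685575 231.77879456]
```

View pics/s4.png

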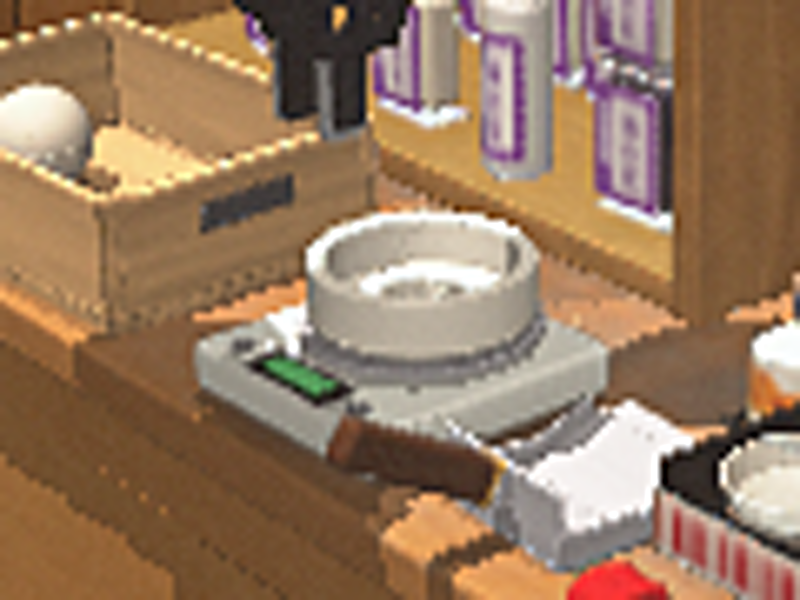

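The dish now stands centred on the pan (dish 307–540, pan about 298–548) and is released; everything else is unmoved. Next is the scoop.

```bash
python3 go.py 392,-144.5,200,84.5 392,-144.5,103,84.5
python3 - <<'E'
from m import *
D=np.load("top2.npz"); w=white(D['f'])
c=big(w,(222,165,270,212)); print(cv2.boundingRect(c))
# scoop brown handle in top: dark pixels below the scoop
h=cv2.cvtColor(D['f'],cv2.COLOR_BGR2HSV)
for v in range(198,224,2): print(v,h[v,275:296,2].tolist())
E
```

```text
392,-144.5,200,84.5 ([2.87, -10.69, 3.2, np.float64(0.87)], np.float64(89.7))
392,-144.5,103,84.5 ([2.84, -10.68, 12.9, np.float64(0.87)], np.float64(89.7))
6.55 [421.3 -37.7 231.8] [-0.26  0.17 -0.61  0.8  -0.   -0.26] [-0.5 -0.4  0.8] [ 0.08 -0.06  0.01] 25.68874650169358 0.0
(228, 171, 9, 13)
198 [237, 247, 248, 244, 242, 245, 247, 244, 232, 230, 232, 239, 245, 249, 250, 248, 248, 248, 246, 235, 211]
200 [236, 233, 232, 229, 228, 227, 224, 211, 198, 198, 202, 197, 194, 192, 195, 197, 200, 201, 203, 202, 207]
202 [215, 208, 213, 209, 211, 204, 188, 177, 177, 183, 193, 190, 185, 186, 197, 195, 198, 204, 204, 214, 228]
204 [249, 248, 249, 249, 249, 249, 246, 219, 157, 122, 125, 141, 202, 244, 250, 250, 250, 249, 248, 247, 248]
206 [249, 249, 250, 249, 249, 249, 246, 231, 160, 123, 121, 142, 208, 248, 252, 250, 250, 250, 250, 251, 250]
208 [252, 251, 251, 251, 251, 250, 248, 229, 163, 117, 124, 139, 210, 246, 250, 250, 250, 249, 250, 250, 251]
210 [250, 252, 252, 251, 252, 252, 251, 231, 162, 127, 123, 144, 209, 249, 251, 251, 252, 251, 251, 252, 252]
212 [234, 239, 238, 239, 237, 238, 230, 198, 146, 122, 115, 129, 175, 218, 230, 231, 233, 233, 232, 232, 232]
214 [120, 133, 140, 142, 142, 143, 134, 118, 111, 118, 117, 112, 113, 128, 140, 137, 138, 136, 142, 143, 142]
216 [140, 140, 137, 140, 138, 142, 131, 120, 117, 121, 121, 113, 114, 124, 132, 137, 137, 144, 140, 141, 139]
218 [145, 141, 142, 139, 138, 139, 133, 119, 117, 127, 131, 122, 115, 129, 133, 139, 139, 145, 145, 142, 145]
220 [135, 138, 137, 137, 139, 137, 128, 117, 125, 126, 127, 122, 114, 131, 137, 139, 141, 142, 144, 144, 139]
222 [143, 147, 144, 146, 149, 146, 144, 137, 123, 121, 129, 121, 132, 138, 137, 142, 142, 139, 141, 138, 130]
```

Run:
```python
from m import *
for u,v,z in [(285,206,38),(285,210,48),(284.6,219,65),(284.7,223,74),(284.7,225,74)]: print(v,W(T,(u,v),z).round(1))
```

```text
206 [ 410.3 -148.3   38. ]
210 [ 393.8 -147.3   48. ]
219 [ 358.2 -143.9   65. ]
223 [ 342.5 -143.4   74. ]
225 [ 335.2 -143.2   74. ]
```

>>> {"fn": "step_arm", "kwargs": {
  "commands": [
    [-0.06,1.5,-5,0.5,0.8],
    [-0.06,2.8,-9,1,0.8],
    [-0.06,2.85,-10.9,4,0.8],
    [-0.06,2.85,-10.9,8,0.8],
    [-0.06,2.85,-10.9,11,0.8],
    [-0.06,2.85,-10.9,12.8,0.8],
    [-0.06,2.85,-10.9,12.8,0.8],
    [-0.06,2.85,-10.9,12.8,0.8]
  ]
}}

```text
time_s: 7.35
position: [396.7, -144.2, 104.0]
tool_rot: [-0.131, -3.138, -0.001]
ft_force: [0.6, 0.1, 0.0]
gripper_width: 40.1
grip_force: 0.0
```

>>> {"fn": "step_arm", "kwargs": {
  "commands": [
    [-0.7,0,0,0,0],
    [-0.7,0,0,0,0],
    [-0.7,0,0,0,0],
    [-0.7,0,0,0,0],
    [-0.7,0,0,0,0]
  ],
  "force": 60
}}

```text
time_s: 7.85
position: [397.4, -144.8, 105.0]
tool_rot: [0.131, 3.136, -0.002]
ft_force: [-1.4, 0.3, 7.5]
gripper_width: 14.8
grip_force: 59.6
```

```bash
python3 go.py 392,-146.5,103,85
```

```text
392,-146.5,103,85 ([0.53, -0.22, 0.2, np.float64(0.03)], np.float64(85.2))
7.85 [ 397.4 -144.8  105. ] [-0.52  0.36 -0.77  0.44 -0.   -0.44] [-1.4  0.3  7.5] [-0.01  0.03 -0.02] 14.844871189285376 59.60462987422943
```

>>> {"fn": "step_arm", "kwargs": {
  "commands": [
    [-0.7,0,0,-2,0],
    [-0.7,0,0,-4,0],
    [-0.7,0,0,-7,0],
    [-0.7,0,0,-10,0],
    [-0.7,0,0,-12,0],
    [-0.7,0,0,-12,0],
    [-0.7,0,0,-12,0]
  ],
  "force": 60
}}

```text
time_s: 8.55
position: [396.4, -144.2, 223.8]
tool_rot: [0.131, 3.138, -0.001]
ft_force: [-0.1, 0.5, -1.8]
gripper_width: 15.0
grip_force: 59.0
```

Run:
```python
from h import *
f,K,E=cam("scene"); np.savez("s_a.npz",f=f,K=K,E=E); o=r.get_obs(); print(o["position"],o["wrist_torque"],o["ft_force"])
```

```text
[ 395.97438823 -143.95746918  223.11468387] [0.00269592 0.09224869 0.01405359] [ 0.22254574  0.60350434 -2.25165822]
```

>>> {"fn": "step_arm", "kwargs": {
  "commands": [
    [-0.7,0,0,0,0],
    [-0.7,0,0,0,0],
    [-0.7,0,0,0,0],
    [-0.7,0,0,0,0],
    [-0.7,0,0,0,0],
    [-0.7,0,0,0,0]
  ],
  "force": 20
}}

```text
time_s: 9.2
position: [396.5, -144.3, 223.8]
tool_rot: [-0.132, -3.139, -0.0]
ft_force: [-0.3, -0.2, -2.1]
gripper_width: 15.0
grip_force: 59.0
```

Run:
```python
from h import *
f,K,E=cam("scene"); np.savez("s_b.npz",f=f,K=K,E=E); o=r.get_obs(); print(o["position"],o["wrist_torque"],o["ft_force"],o["grip_force"])
a=np.load("s_a.npz")['f']; p,q=proj(K,E,(397,-145,150)),proj(K,E,(520,-150,100)); print(p,q)
u,v=int(p[0])+5,int(p[1])
c=[cv2.resize(i[v-50:v+60,u-45:u+60],None,fx=3.8,fy=3.8,interpolation=cv2.INTER_CUBIC) for i in(a,f)]
m=np.hstack(c); print(m.shape,u,v); cv2.imwrite("pics/s5.png",m)
```

```text
[ 396.54820457 -144.32233885  223.8562958 ] [-0.01794192  0.1085205  -0.05645565] [-0.30762083  0.49244096 -1.63089832] 58.96357476711273
[252.99952737 185.3130188 ] [287.87751978 190.60209197]
(418, 798, 3) 257 185
```

View pics/s5.png

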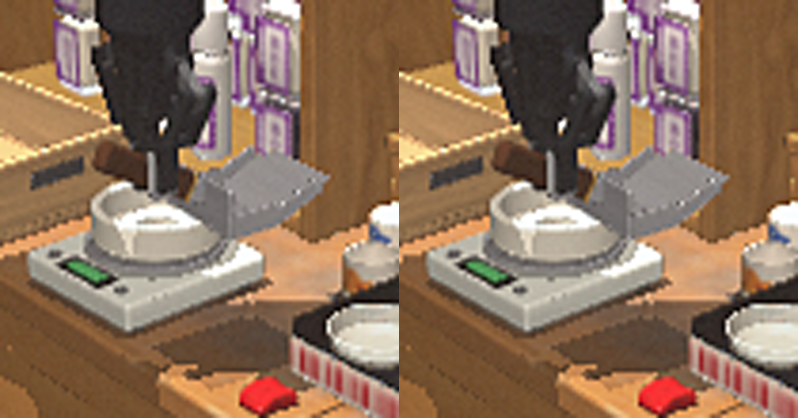

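The scoop hangs level (lip corner at about (328,178) in the left half), and the grip stayed at 59 N. I'm trying to loosen it by changing the opening target.

>>> {"fn": "step_arm", "kwargs": {
  "commands": [
    [-0.66,0,0,0,0],
    [-0.66,0,0,0,0],
    [-0.66,0,0,0,0],
    [-0.66,0,0,0,0]
  ],
  "force": 20
}}

```text
time_s: 9.65
position: [396.5, -144.3, 223.9]
tool_rot: [0.132, 3.139, -0.0]
ft_force: [0.4, -0.9, -1.5]
gripper_width: 14.9
grip_force: 59.0
```

```bash
cat > tilt.py <<'E'
from h import *
# pixel change of the scoop against s_a, and wrist readings
a=np.load("s_a.npz")['f']; f,K,E=cam("scene"); o=r.get_obs()
d=(np.abs(f.astype(int)-a).sum(2)>60)[130:250,200:340]; ys,xs=np.nonzero(d)
print("changed",len(xs),(xs.min()+200,xs.max()+200,ys.min()+130,ys.max()+130) if len(xs) else "", np.round(o["position"],1),np.round(o["wrist_torque"],2),round(o["grip_force"],1),round(o["gripper_width"],2))
E
python3 tilt.py
```

```text
changed 41 (np.int64(212), np.int64(297), np.int64(134), np.int64(203)) [ 396.5 -144.3  223.9] [0.02 0.1  0.01] 59.0 15.05
```

>>> {"fn": "step_arm", "kwargs": {
  "commands": [
    [-0.7,0,0,3,0],
    [-0.7,0,0,7,0],
    [-0.7,0,0,9.8,0],
    [-0.7,0,0,9.8,0],
    [-0.7,0,0,9.8,0]
  ]
}}

```text
time_s: 10.2
position: [396.4, -144.2, 126.1]
tool_rot: [-0.132, -3.138, -0.001]
ft_force: [1.3, -0.0, -1.5]
gripper_width: 14.9
grip_force: 58.7
```

>>> {"fn": "step_arm", "kwargs": {
  "commands": [
    [-0.635,0,0,0,0],
    [-0.635,0,0,0,0],
    [-0.635,0,0,0,0]
  ],
  "force": 20
}}

```text
time_s: 10.5
position: [397.3, -144.7, 127.0]
tool_rot: [0.131, 3.137, -0.002]
ft_force: [0.1, 0.3, -1.2]
gripper_width: 15.6
grip_force: 20.2
```

>>> {"fn": "step_arm", "kwargs": {
  "commands": [
    [-0.625,0,0,0,0],
    [-0.625,0,0,0,0],
    [-0.625,0,0,0,0]
  ]
}}

```text
time_s: 10.8
position: [396.8, -144.5, 126.2]
tool_rot: [0.132, 3.138, -0.001]
ft_force: [0.6, -0.7, 0.0]
gripper_width: 16.1
grip_force: 0.1
```

Run:
```python
from h import *
f,K,E=cam("scene"); np.savez("s_a.npz",f=f,K=K,E=E); o=r.get_obs(); print(o["position"],o["wrist_torque"],o["ft_force"],o["grip_force"],o["gripper_width"])
```

```text
[ 396.74451258 -144.46617561  126.1047012 ] [-0.06413764 -0.01998903 -0.00286531] [-0.18388909 -0.4216841   0.09493294] 0.1290202746167779 15.842273683920771
```

Run:
```python
from h import *
d=np.load("s_a.npz");f,K,E=d['f'],d['K'],d['E']
hsv=cv2.cvtColor(f,cv2.COLOR_BGR2HSV)
g=np.array([397,-144.5]); ax=np.array([.9955,-.087])
for th in (0,10,20,30):
    t=np.radians(th); c,s=np.cos(t),np.sin(t)
    rot=lambda x,z:(x*c+z*s,-x*s+z*c)
    for nm,(x,z) in [("end-8",(-40,23)),("lip",(130,-26))]:
        X,Z=rot(x,z); p=[*(g+ax*X),72+Z]; u,v=proj(K,E,p); print(th,nm,np.round(p),round(u,1),round(v,1),f[int(round(v)),int(round(u))])
for v in range(165,215,3): print(v,["%3d/%3d"%(hsv[v,u,2],hsv[v,u,1]) for u in range(232,262,3)])
```

```text
0 end-8 [ 357. -141.   95.] 241.1 207.1 [73 75 83]
0 lip [ 526. -156.   46.] 290.7 207.2 [121 159 208]
10 end-8 [ 362. -141.  102.] 242.5 204.5 [122 121 128]
10 lip [ 520. -155.   24.] 288.9 214.5 [114 174 243]
20 end-8 [ 367. -142.  107.] 244.2 202.1 [173 194 206]
20 lip [ 510. -154.    3.] 286.1 221.5 [144 142 150]
30 end-8 [ 374. -142.  112.] 246.1 200.0 [27 32 39]
30 lip [ 496. -153.  -16.] 282.4 228.3 [126 127 133]
165 ['173/121', '167/121', ' 67/ 72', ' 48/ 32', ' 54/ 42', ' 49/ 16', ' 50/ 20', ' 51/ 10', ' 50/ 31', ' 51/ 25']
168 ['178/119', '174/120', ' 98/101', ' 47/ 49', ' 54/ 28', ' 54/ 19', ' 54/ 19', ' 53/ 29', ' 50/ 20', ' 48/ 43']
171 ['255/ 45', '161/116', ' 78/101', ' 46/ 44', ' 60/ 30', ' 57/ 27', ' 51/  5', ' 55/ 32', ' 47/ 27', ' 51/ 20']
174 ['135/121', '134/118', '119/114', ' 46/ 61', ' 56/ 27', ' 55/ 28', ' 52/ 34', ' 52/ 10', ' 55/ 28', ' 51/ 25']
177 [' 68/ 30', '150/122', '158/123', ' 43/ 42', ' 57/ 22', ' 50/ 20', ' 56/ 36', ' 56/ 27', ' 50/ 31', ' 51/ 25']
180 [' 73/ 42', '142/120', ' 47/ 38', ' 61/ 17', ' 48/ 58', ' 46/ 72', ' 45/ 51', ' 52/ 49', ' 48/ 32
[... 578 characters left out ...]
' 63/ 28']
198 ['186/ 21', '106/ 17', '153/ 35', '183/ 40', ' 46/ 39', ' 50/ 36', ' 49/ 42', ' 48/ 43', ' 45/ 28', ' 53/ 19']
201 ['199/ 26', '109/ 16', '101/ 10', '216/ 40', '198/ 40', ' 51/ 35', ' 54/ 24', ' 46/ 55', '187/ 35', ' 50/ 26']
204 ['152/121', ' 82/ 28', '131/ 23', '133/ 13', '102/ 18', ' 62/ 25', ' 51/ 50', ' 52/ 20', ' 52/ 39', ' 53/ 38']
207 [' 42/ 49', '165/116', '154/123', ' 83/ 31', '134/ 29', '129/ 18', ' 51/ 45', ' 50/ 36', ' 45/ 45', ' 37/ 48']
210 ['222/ 28', '196/ 27', ' 69/ 30', '199/ 26', '122/ 21', '155/ 23', ' 46/ 72', '142/ 16', ' 50/ 31', ' 30/ 68']
213 ['201/ 23', '212/ 23', '107/122', '126/ 67', '209/ 20', '187/ 22', ' 46/ 44', '145/ 18', ' 51/ 30', ' 33/ 62']
```

Run:
```python
from h import *
a=np.load("scene0.npz")['f'];b=np.load("s_a.npz")['f']
c=[cv2.resize(i[170:250,225:305],(400,400),interpolation=cv2.INTER_CUBIC) for i in(a,b)]
d=np.abs(a.astype(int)-b).sum(2)[200:240,262:300]; print((d>60).mean())
for v in range(205,240,3): print(v,d[v-200,::2].tolist())
cv2.imwrite("pics/s6.png",np.hstack(c))
```

```text
0.3828947368421053
205 [248, 251, 203, 209, 3, 6, 20, 24, 12, 23, 12, 24, 11, 18, 28, 10, 30, 17, 17]
208 [157, 146, 20, 4, 24, 18, 19, 13, 32, 16, 6, 21, 24, 13, 21, 24, 27, 9, 12]
211 [32, 22, 21, 10, 20, 4, 333, 139, 97, 200, 295, 243, 147, 51, 23, 15, 18, 16, 13]
214 [17, 19, 10, 10, 159, 278, 52, 88, 296, 273, 266, 269, 286, 244, 179, 28, 49, 35, 209]
217 [244, 304, 9, 25, 16, 146, 289, 278, 270, 273, 277, 268, 267, 270, 253, 182, 44, 4, 34]
220 [215, 220, 110, 227, 304, 280, 285, 272, 267, 280, 267, 261, 268, 287, 4, 14, 21, 18, 33]
223 [244, 187, 36, 108, 13, 212, 282, 265, 274, 267, 270, 273, 267, 72, 26, 18, 20, 16, 47]
226 [21, 77, 21, 105, 88, 11, 82, 253, 202, 276, 411, 310, 381, 33, 21, 22, 14, 32, 26]
229 [139, 19, 9, 103, 100, 9, 59, 207, 7, 22, 32, 23, 49, 22, 32, 12, 13, 18, 23]
232 [12, 13, 91, 91, 36, 32, 39, 20, 16, 11, 60, 60, 188, 28, 12, 20, 9, 24, 14]
235 [15, 221, 228, 248, 161, 46, 49, 46, 169, 152, 15, 15, 36, 21, 14, 29, 27, 16, 14]
238 [24, 18, 20, 12, 15, 220, 227, 14, 10, 6, 12, 20, 11, 20, 28, 10, 18, 16, 17]
```

View pics/s6.png

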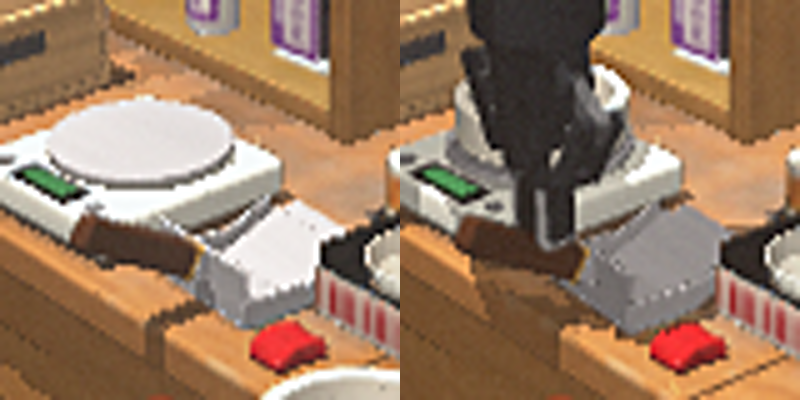

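The scoop slid down flat in the open fingers, back on its old spot (handle tip at (462,232) in the right half). I'll re-grip a little farther back and use a lighter, intermediate grip so it only pivots.

>>> {"fn": "step_arm", "kwargs": {
  "commands": [
    [-0.4,0.65,0,0,0],
    [-0.4,0.65,0,1.2,0],
    [-0.4,0.65,0,2.2,0],
    [-0.4,0.65,0,2.2,0]
  ]
}}

```text
time_s: 11.25
position: [388.9, -143.2, 102.8]
tool_rot: [-0.132, -3.136, -0.002]
ft_force: [0.1, 1.4, -0.3]
gripper_width: 25.8
grip_force: 0.0
```

>>> {"fn": "step_arm", "kwargs": {
  "commands": [
    [-0.7,0,0,0,0],
    [-0.7,0,0,0,0],
    [-0.7,0,0,0,0],
    [-0.7,0,0,-1,0],
    [-0.7,0,0,-2.7,0],
    [-0.7,0,0,-2.7,0],
    [-0.7,0,0,-2.7,0]
  ],
  "force": 40
}}

```text
time_s: 11.95
position: [390.5, -144.0, 131.4]
tool_rot: [0.131, 3.137, -0.001]
ft_force: [0.4, -0.5, -1.7]
gripper_width: 15.1
grip_force: 42.2
```

```bash
python3 - <<'E'
from h import *
f,K,E=cam("scene"); np.savez("s_a.npz",f=f,K=K,E=E)
E
python3 tilt.py
```

```text
changed 212 (np.int64(231), np.int64(312), np.int64(130), np.int64(238)) [ 389.9 -143.6  130.7] [0.02 0.11 0.03] 42.2 15.31
```

>>> {"fn": "step_arm", "kwargs": {
  "commands": [
    [-0.632,0,0,0,0],
    [-0.632,0,0,0,0],
    [-0.632,0,0,0,0]
  ],
  "force": 20
}}

```text
time_s: 12.35
position: [389.9, -143.7, 130.6]
tool_rot: [-0.132, -3.138, -0.001]
ft_force: [0.8, -0.4, -1.5]
gripper_width: 15.6
grip_force: 14.6
```

```bash
python3 tilt.py
```

```text
changed 340 (np.int64(231), np.int64(312), np.int64(130), np.int64(239)) [ 389.9 -143.7  130.6] [-0.01  0.09  0.04] 14.6 15.84
```

>>> {"fn": "step_arm", "kwargs": {
  "commands": [
    [-0.63,0,0,0,0],
    [-0.63,0,0,0,0],
    [-0.63,0,0,0,0]
  ],
  "force": 20
}}

```text
time_s: 12.7
position: [390.0, -143.8, 130.8]
tool_rot: [-0.132, -3.139, -0.0]
ft_force: [0.5, 0.4, -1.4]
gripper_width: 15.8
grip_force: 10.2
```

```bash
python3 tilt.py
```

```text
changed 240 (np.int64(231), np.int64(312), np.int64(130), np.int64(239)) [ 390.1 -143.8  130.9] [-0.01  0.05 -0.02] 10.2 15.94
```

>>> {"fn": "step_arm", "kwargs": {
  "commands": [
    [-0.628,0,0,0,0],
    [-0.628,0,0,0,0],
    [-0.628,0,0,0,0]
  ]
}}

```text
time_s: 13.05
position: [390.1, -143.8, 131.0]
tool_rot: [0.132, 3.139, -0.0]
ft_force: [-0.1, -0.6, -0.1]
gripper_width: 15.8
grip_force: 6.4
```

```bash
python3 tilt.py
```

```text
changed 1074 (np.int64(231), np.int64(312), np.int64(130), np.int64(243)) [ 390.1 -143.8  131. ] [-0.02  0.09  0.08] 6.4 15.74
```

>>> {"fn": "step_arm", "kwargs": {
  "commands": [
    [-0.627,0,0,0,0],
    [-0.627,0,0,0,0],
    [-0.627,0,0,0,0]
  ]
}}

```text
time_s: 13.4
position: [390.1, -143.8, 130.9]
tool_rot: [0.132, 3.139, -0.0]
ft_force: [-0.5, 0.6, 1.2]
gripper_width: 16.0
grip_force: 4.1
```

```bash
python3 tilt.py
```

```text
changed 1074 (np.int64(231), np.int64(312), np.int64(130), np.int64(243)) [ 390.1 -143.8  130.9] [-0.07  0.08  0.01] 4.1 16.09
```

At about 6 N the scoop pivoted mouth-down until its lip rested on the counter (about 22°), which is the tilt needed for scooping. I'm gripping hard and going over the bin.

>>> {"fn": "step_arm", "kwargs": {
  "commands": [
    [-0.75,0,0,0,0],
    [-0.75,0,0,0,0],
    [-0.75,0,0,0,0],
    [-0.75,0,0,-2,0],
    [-0.75,0,0,-5,0],
    [-0.75,0,0,-9,0],
    [-0.75,0,0,-11,0],
    [-0.75,0,0,-11,0]
  ],
  "force": 100
}}

```text
time_s: 14.25
position: [391.7, -144.6, 243.3]
tool_rot: [0.131, 3.134, -0.004]
ft_force: [-0.4, 0.6, -2.1]
gripper_width: 14.7
grip_force: 97.6
```

```bash
python3 go.py 484,165,240
python3 - <<'E'
from h import *
f,K,E=cam("scene"); np.savez("s_t.npz",f=f,K=K,E=E); o=r.get_obs();g=np.array(o["position"])-[0,0,54]
hsv=cv2.cvtColor(f,cv2.COLOR_BGR2HSV)
for th in (0,10,16,22,28):
    t=np.radians(th); X,Z=137*np.cos(t)-28*np.sin(t),-137*np.sin(t)-28*np.cos(t)
    print(th,proj(K,E,g+[X*.996,-.087*X,Z]).round(1))
for v in range(165,215,3): print(v,["%d/%d"%(hsv[v,u,2],hsv[v,u,1]) for u in range(268,310,3)])
E
```

```text
484,165,240 ([-6.61, 31.62, 0.29, 0], np.float64(85.2))
14.25 [ 391.7 -144.6  243.3] [-0.53  0.14 -0.61  0.82  0.   -0.45] [-0.4  0.6 -2.1] [-0.04  0.04  0.04] 14.67278277589634 97.59126305580139
0 [291.3 171.6]
10 [289.3 179.7]
16 [287.5 184.4]
22 [285.4 189. ]
28 [283.  193.4]
165 ['128/98', '152/22', '193/155', '193/163', '159/53', '189/24', '152/75', '64/48', '134/150', '129/140', '127/145', '124/152', '124/144', '124/144']
168 ['137/87', '149/19', '195/148', '201/148', '161/38', '172/34', '196/27', '64/56', '132/143', '127/141', '126/142', '127/149', '127/147', '124/146']
171 ['145/65', '152/23', '199/147', '199/152', '161/36', '182/25', '198/24', '60/55', '131/150', '124/140', '126/152', '132/141', '127/145', '130/151']
174 ['166/32', '152/22', '201/152', '201/150', '146/82', '182/27', '192/24', '66/50', '136/146', '123/139', '129/144', '129/140', '129/136', '133/140']
177 ['204/130', '206/155', '202/143', '204/146', '125/141', '175/29', '198/28', '64/44', '145/148', '122/140', '128/145', '125/139', '128/143', '131/144']
180 ['205/143', '208/145', '205/142', '204/145', '243/24'
[... 1060 characters left out ...]
, '203/99', '207/122', '206/123', '221/118', '224/128', '231/126', '234/144', '204/36', '199/44']
204 ['184/29', '255/0', '255/0', '226/23', '165/14', '203/102', '211/105', '221/112', '225/111', '221/121', '220/123', '228/123', '160/27', '169/45']
207 ['250/12', '175/26', '166/28', '165/20', '169/12', '226/122', '223/120', '213/120', '207/110', '192/96', '197/89', '210/79', '143/182', '178/32']
210 ['162/25', '165/25', '157/23', '63/61', '112/109', '217/122', '219/114', '211/109', '203/100', '198/97', '198/103', '222/99', '156/188', '166/195']
213 ['114/47', '73/108', '209/115', '236/106', '211/123', '228/121', '238/125', '240/118', '237/115', '224/109', '184/85', '85/132', '49/78', '46/67']
```

>>> {"fn": "step_arm", "kwargs": {
  "commands": [
    [-0.75,-3,4,0,-1.4],
    [-0.75,-4,8,0,-2.8],
    [-0.75,-5,12,0,-4.2],
    [-0.75,-6,16,0,-5.6],
    [-0.75,-6.6,20,0,-7],
    [-0.75,-6.6,24,0,-8.4],
    [-0.75,-6.6,28,0,-9.8],
    [-0.75,-6.6,31.6,0,-11.2]
  ]
}}

```text
time_s: 15.1
position: [481.2, 167.3, 238.6]
tool_rot: [1.635, -2.679, -0.002]
ft_force: [-0.1, -0.6, -1.1]
gripper_width: 14.8
grip_force: 97.9
```

>>> {"fn": "step_arm", "kwargs": {
  "commands": [
    [-0.75,0,0,0,-1.4],
    [-0.75,0,0,0,-2.8],
    [-0.75,0,0,0,-4.2],
    [-0.75,0,0,0,-5],
    [-0.75,0,0,0,-5],
    [-0.75,0,0,0,-5]
  ]
}}

```text
time_s: 15.7
position: [481.6, 165.4, 239.4]
tool_rot: [2.264, -2.175, -0.002]
ft_force: [-0.2, -0.4, -1.5]
gripper_width: 14.3
grip_force: 97.9
```

```bash
python3 go.py 484,165,150,182 484,165,139,182;python3 - <<'E'
from m import *
f,K,E=cam("top"); np.savez("top3.npz",f=f,K=K,E=E)
a=np.load("top0.npz")['f']; D=np.load("top0.npz")
h=cv2.cvtColor(a,cv2.COLOR_BGR2HSV)
# bin inner floor (bright yellow) extents in original top image
for v in (180,185,190,195,200): print(v,[int(x) for x in h[v,136:212,2]][::1])
E
```

```text
484,165,150,182 ([0.05, -0.26, 8.94, np.float64(0.05)], np.float64(-177.7))
484,165,139,182 ([0.05, -0.26, 10.04, np.float64(0.05)], np.float64(-177.7))
15.7 [481.6 165.4 239.4] [ 0.19  0.31 -0.39  0.87  0.   -1.42] [-0.2 -0.4 -1.5] [-0.06  0.   -0.01] 14.34320836489218 97.9309594631195
180 [248, 248, 249, 250, 250, 239, 171, 105, 113, 157, 209, 238, 248, 251, 251, 251, 251, 251, 251, 251, 251, 251, 251, 251, 251, 251, 251, 251, 250, 251, 251, 251, 251, 251, 250, 251, 251, 251, 251, 251, 251, 251, 251, 251, 251, 251, 251, 251, 251, 250, 251, 251, 251, 251, 251, 251, 251, 251, 251, 251, 251, 251, 251, 251, 251, 251, 251, 251, 251, 240, 178, 149, 180, 226, 244, 249]
185 [249, 250, 250, 251, 250, 240, 176, 107, 116, 153, 205, 237, 248, 251, 251, 251, 251, 249, 247, 240, 239, 240, 242, 243, 241, 241, 234, 218, 200, 184, 195, 212, 228, 242, 249, 251, 251, 251, 251, 251, 251, 251, 251, 251, 250, 251, 251, 251, 250, 251, 252, 251, 251, 251, 251, 251, 251, 251, 251, 251, 250, 251, 251, 251, 251, 251, 251, 249, 247, 239, 196, 152, 169, 188, 226, 245]
190 [246, 250, 251, 251, 250, 239, 177, 11
[... 412 characters left out ...]
 249, 251, 250, 248, 243, 241, 244, 249, 250, 250, 250, 250, 250, 249, 244, 233, 214, 195, 203, 232, 247, 250, 251, 251, 251, 251, 251, 251, 251, 251, 250, 251, 251, 251, 251, 251, 251, 251, 251, 251, 251, 251, 251, 251, 251, 251, 251, 251, 250, 251, 251, 251, 251, 251, 250, 251, 250, 241, 184, 151, 186, 228, 247]
200 [176, 172, 177, 178, 202, 228, 207, 143, 108, 130, 178, 213, 227, 226, 233, 239, 248, 250, 251, 250, 251, 251, 250, 249, 249, 249, 250, 250, 251, 251, 251, 251, 250, 250, 250, 250, 251, 251, 251, 250, 251, 251, 251, 251, 251, 251, 251, 251, 251, 251, 251, 251, 250, 251, 251, 250, 251, 251, 252, 250, 251, 251, 251, 251, 250, 251, 251, 251, 250, 250, 242, 183, 146, 174, 220, 243]
```

Run:
```python
from m import *
print(W(T,(142.3,190),72),W(T,(146,190),7),W(T,(207.5,190),72),W(T,(159,190.5),37))
```

```text
[475.83995462 377.09094936  72.        ] [488.27196515 378.79830442   7.        ] [470.59768931 136.4857054   72.        ] [479.41614631 322.67530454  37.        ]
```

>>> {"fn": "step_arm", "kwargs": {
  "commands": [
    [-0.75,0,-0.2,3,0],
    [-0.75,0,-0.2,6,0],
    [-0.75,0,-0.2,8.5,0],
    [-0.75,0,-0.2,9.5,0],
    [-0.75,0,-0.2,10,0],
    [-0.75,0,-0.2,10.2,0],
    [-0.75,0,-0.2,10.2,0]
  ]
}}

```text
time_s: 16.45
position: [484.9, 165.8, 139.6]
tool_rot: [-2.266, 2.174, -0.001]
ft_force: [-0.4, 0.5, -2.1]
gripper_width: 14.5
grip_force: 97.9
```

```bash
python3 go.py 484,165,138,182
```

```text
484,165,138,182 ([0.08, 0.09, 0.16, np.float64(0.06)], np.float64(-177.6))
16.45 [484.9 165.8 139.6] [ 0.19  0.43 -0.51  0.63  0.   -1.43] [-0.4  0.5 -2.1] [-0.09 -0.02  0.04] 14.537526136646848 97.8702986240387
```

>>> {"fn": "step_arm", "kwargs": {
  "commands": [
    [-0.75,0,0,0.2,0],
    [-0.75,0,0,0.3,0],
    [-0.75,0,0,0.3,0]
  ]
}}

```text
time_s: 16.75
position: [485.3, 165.7, 137.6]
tool_rot: [-2.266, 2.173, -0.003]
ft_force: [-1.2, -2.6, 7.3]
gripper_width: 14.9
grip_force: 99.5
```

```bash
python3 go.py 484,165,138,182
```

```text
484,165,138,182 ([0.06, 0.14, -0.04, np.float64(0.06)], np.float64(-177.6))
16.75 [485.3 165.7 137.6] [ 0.19  0.44 -0.51  0.62 -0.   -1.43] [-1.2 -2.6  7.3] [-0.15  0.45  0.12] 14.850707129821012 99.5000696182251
```

>>> {"fn": "step_arm", "kwargs": {
  "commands": [
    [-0.75,0,0,-0.1,0],
    [-0.75,-1,0,-0.1,0],
    [-0.75,-2,0,-0.1,0],
    [-0.75,-2.8,0,-0.1,0],
    [-0.75,-3.5,0,-0.1,0],
    [-0.75,-4.2,0,-0.1,0],
    [-0.75,-4.9,0,-0.1,0],
    [-0.75,-5.5,0,-0.1,0]
  ]
}}

```text
time_s: 17.55
position: [482.8, 221.3, 137.8]
tool_rot: [-2.267, 2.174, -0.004]
ft_force: [0.2, -4.4, 7.1]
gripper_width: 14.9
grip_force: 99.0
```

>>> {"fn": "step_arm", "kwargs": {
  "commands": [
    [-0.75,-0.5,0,0,0],
    [-0.75,-1,0,0,0],
    [-0.75,-1.5,0,0,0],
    [-0.75,-2,0,0,0],
    [-0.75,-2,0,0,0]
  ]
}}

```text
time_s: 18.05
position: [481.9, 241.9, 137.8]
tool_rot: [-2.267, 2.172, -0.002]
ft_force: [0.6, -1.1, 4.9]
gripper_width: 14.4
grip_force: 98.7
```

```bash
python3 go.py 480,257,138,182
python3 - <<'E'
from m import *
f,K,E=cam("scene");np.savez("sb.npz",f=f,K=K,E=E)
c=big(white(f,120,70),(184,155,225,182)); print("scene white",cv2.boundingRect(c))
for p in [(479,321,37),(477,347,37),(477,347,41),(477,340,41)]: print(p,proj(K,E,p).round(1))
f,K,E=cam("top");np.savez("tb.npz",f=f,K=K,E=E)
for v in(183,187,191,195,199): print(v,cv2.cvtColor(f,cv2.COLOR_BGR2HSV)[v,138:185,1].tolist())
E
```

```text
480,257,138,182 ([-1.52, 0.12, -0.02, np.float64(0.07)], np.float64(-177.6))
18.05 [481.9 241.9 137.8] [ 0.33  0.48 -0.44  0.65 -0.   -1.29] [ 0.6 -1.1  4.9] [-0.18 -0.11 -0.02] 14.360648402871693 98.71214389801025
scene white (184, 160, 30, 19)
(479, 321, 37) [194.7 169.8]
(477, 347, 37) [190.7 168.1]
(477, 347, 41) [190.6 167.1]
(477, 340, 41) [191.5 167.6]
183 [158, 155, 136, 98, 73, 69, 66, 68, 68, 66, 70, 70, 68, 67, 65, 72, 70, 68, 71, 68, 71, 71, 72, 74, 72, 69, 73, 69, 73, 75, 77, 76, 75, 79, 76, 81, 86, 93, 85, 94, 101, 102, 85, 121, 128, 147, 159]
187 [153, 152, 146, 102, 68, 69, 73, 71, 67, 66, 76, 68, 72, 68, 71, 70, 68, 72, 72, 70, 76, 69, 77, 69, 69, 68, 70, 75, 78, 73, 75, 77, 72, 75, 83, 79, 78, 77, 98, 92, 102, 92, 105, 112, 125, 150, 157]
191 [171, 172, 150, 105, 73, 65, 70, 70, 68, 67, 71, 71, 74, 73, 64, 68, 68, 70, 70, 70, 71, 70, 68, 65, 67, 78, 68, 68, 70, 72, 79, 69, 78, 71, 71, 84, 80, 69, 93, 85, 79, 92, 112, 133, 151, 158, 156]
195 [167, 166, 161, 114, 71, 68, 74, 64, 67, 74, 71, 72, 66, 61, 70, 68, 68, 70, 68, 65, 74, 68, 69, 66, 68, 72, 67, 70, 68, 78, 68, 75, 75, 74, 73, 86, 78, 78, 84, 85, 89, 129, 147, 139, 133, 143, 154]
199 [176, 173, 165, 120, 76, 69, 70, 68, 69, 73, 68, 68, 70, 67, 68, 68, 63, 70, 68, 69, 67, 70, 68, 66, 75, 72, 66, 74, 74, 67, 70, 67, 78, 74, 77, 79, 68, 80, 77, 94, 87, 90, 131, 144, 154, 159, 158]
```

>>> {"fn": "step_arm", "kwargs": {
  "commands": [
    [-0.75,-0.4,0,0,0],
    [-0.75,-0.8,0,0,0],
    [-0.75,-1.2,0,0,0],
    [-0.75,-1.5,0,0,0],
    [-0.75,-1.5,0,0,0]
  ]
}}

```text
time_s: 18.65
position: [481.2, 256.5, 137.8]
tool_rot: [-2.267, 2.173, -0.003]
ft_force: [0.3, -2.0, 6.0]
gripper_width: 14.8
grip_force: 99.0
```

```bash
python3 go.py 480,262,138,182
python3 - <<'E'
from m import *
a=np.load("scene0.npz")['f']
f,K,E=cam("scene");np.savez("sc.npz",f=f,K=K,E=E)
h=cv2.cvtColor(f,cv2.COLOR_BGR2HSV)
for v in range(156,184,2): print(v,["%d/%d"%(h[v,u,2],h[v,u,1]) for u in range(176,216,3)])
for p in [(477,347,37),(477,347,41)]: print(p,proj(K,E,p).round(1))
E
```

```text
480,262,138,182 ([-0.55, 0.1, -0.02, np.float64(0.07)], np.float64(-177.6))
18.65 [481.2 256.5 137.8] [ 0.35  0.48 -0.42  0.66 -0.   -1.26] [ 0.3 -2.   6. ] [-0.42 -0.07  0.03] 14.797404431748854 99.03721690177917
156 ['111/168', '105/168', '109/171', '98/180', '133/113', '101/104', '41/37', '41/31', '44/46', '126/109', '101/141', '102/153', '162/121', '159/114']
158 ['107/167', '97/187', '223/91', '141/112', '130/122', '132/126', '100/112', '44/29', '48/43', '86/125', '72/145', '55/121', '175/122', '163/120']
160 ['255/113', '190/114', '130/124', '121/124', '192/88', '255/25', '145/114', '94/103', '44/58', '49/130', '67/141', '70/117', '176/116', '172/123']
162 ['129/119', '130/118', '134/118', '235/65', '252/14', '249/19', '247/35', '68/79', '39/46', '64/80', '62/127', '57/49', '176/119', '175/119']
164 ['129/123', '132/124', '138/126', '255/29', '248/20', '249/28', '235/43', '146/47', '40/57', '92/67', '56/118', '60/68', '176/120', '176/125']
166 ['255/94', '124/121', '133/130', '241/40', '244/38', '239/37', '222/52', '165/51', '44/29', '74/17', '40/147', '188/34', '182/120', '176
[... 595 characters left out ...]
249/109']
176 ['180/123', '177/120', '178/123', '180/122', '129/119', '123/120', '126/130', '166/118', '162/11', '130/12', '125/27', '156/103', '255/101', '196/121']
178 ['178/123', '181/123', '179/123', '182/122', '133/117', '129/123', '129/123', '127/114', '151/127', '140/120', '108/125', '133/115', '184/118', '152/117']
180 ['179/127', '178/122', '181/125', '182/123', '131/119', '131/119', '130/124', '128/114', '132/114', '138/120', '168/118', '155/125', '135/121', '132/108']
182 ['192/125', '177/125', '171/124', '187/123', '139/119', '131/119', '135/115', '130/116', '129/117', '130/116', '137/117', '129/113', '133/115', '137/115']
(477, 347, 37) [190.7 168.1]
(477, 347, 41) [190.6 167.1]
```

The ball's image centre is now about (190.5,166.5): it is against the end wall and about 5 mm higher, so it sits on the scoop's ramp. Next I press the scoop down so it pivots level, with a lighter grip.

>>> {"fn": "step_arm", "kwargs": {
  "commands": [
    [-0.645,0,0,0,0],
    [-0.645,0,0,0,0],
    [-0.645,0.35,0,0.3,0],
    [-0.645,0.7,0,0.6,0],
    [-0.645,1.05,0,0.9,0],
    [-0.645,1.4,0,1.25,0],
    [-0.645,1.4,0,1.25,0]
  ],
  "force": 50
}}

```text
time_s: 19.4
position: [481.8, 242.5, 125.2]
tool_rot: [-2.266, 2.173, -0.001]
ft_force: [-0.8, -1.5, 5.8]
gripper_width: 15.2
grip_force: 45.7
```

```bash
python3 go.py 480,232,111,182
```

```text
480,232,111,182 ([1.04, 0.23, 1.41, np.float64(0.07)], np.float64(-177.6))
19.4 [481.8 242.5 125.2] [ 0.33  0.49 -0.45  0.63  0.   -1.28] [-0.8 -1.5  5.8] [-0.13  0.04 -0.01] 15.173919419648348 45.72837173938751
```

>>> {"fn": "step_arm", "kwargs": {
  "commands": [
    [-0.645,0.3,0,0.35,0],
    [-0.645,0.6,0,0.7,0],
    [-0.645,0.85,0,1.05,0],
    [-0.645,1.1,0,1.4,0],
    [-0.645,1.1,0,1.4,0]
  ]
}}

```text
time_s: 19.9
position: [482.3, 231.5, 110.9]
tool_rot: [-2.266, 2.173, -0.001]
ft_force: [0.7, -1.5, 4.4]
gripper_width: 15.5
grip_force: 43.9
```

```bash
python3 go.py 480,232,111,182
python3 - <<'E'
from m import *
f,K,E=cam("scene");np.savez("sd.npz",f=f,K=K,E=E)
h=cv2.cvtColor(f,cv2.COLOR_BGR2HSV)
for v in range(156,184,2): print(v,["%d/%d"%(h[v,u,2],h[v,u,1]) for u in range(179,218,3)])
for p in [(477,347,41),(478,305,40)]: print(p,proj(K,E,p).round(1))
E
```

```text
480,232,111,182 ([-0.06, 0.23, -0.01, np.float64(0.07)], np.float64(-177.6))
19.9 [482.3 231.5 110.9] [ 0.31  0.51 -0.47  0.59  0.   -1.3 ] [ 0.7 -1.5  4.4] [-0.04 -0.09  0.01] 15.457303937550346 43.90314817428589
156 ['105/168', '105/170', '98/182', '142/115', '71/14', '43/42', '65/24', '36/50', '46/33', '47/22', '52/44', '48/37', '47/49']
158 ['97/181', '220/90', '137/115', '136/122', '39/20', '46/44', '69/59', '45/23', '43/53', '47/38', '43/30', '47/33', '53/43']
160 ['191/115', '133/117', '126/121', '132/118', '138/128', '39/39', '42/49', '46/28', '47/49', '50/46', '48/53', '43/53', '50/41']
162 ['127/122', '133/123', '138/118', '134/126', '149/123', '23/78', '49/47', '60/60', '46/39', '36/85', '46/28', '46/55', '43/24']
164 ['137/121', '139/123', '138/124', '135/121', '143/116', '255/0', '43/59', '44/23', '47/49', '43/18', '41/19', '45/34', '99/95']
166 ['120/123', '139/121', '139/121', '140/129', '255/19', '254/15', '64/28', '41/50', '46/50', '42/36', '39/33', '56/14', '152/128']
168 ['184/123', '220/126', '130/127', '125/155', '245/34', '240/39', '243/44', '157/52', '45/62', '
[... 388 characters left out ...]
, '113/7', '36/35', '125/18', '57/139', '67/15', '255/107']
176 ['178/122', '177/121', '174/122', '131/117', '127/122', '122/123', '117/116', '121/15', '137/138', '95/19', '129/8', '123/62', '197/123']
178 ['180/122', '178/123', '180/120', '132/118', '131/125', '131/119', '126/119', '151/132', '171/124', '113/7', '142/70', '188/125', '154/121']
180 ['180/120', '179/127', '180/123', '132/118', '130/120', '132/122', '129/121', '130/116', '134/124', '167/122', '158/123', '134/118', '129/119']
182 ['178/123', '174/125', '185/127', '133/121', '134/122', '133/117', '129/123', '127/118', '131/117', '139/117', '129/119', '138/113', '140/126']
(477, 347, 41) [190.6 167.1]
(478, 305, 40) [196.7 170.3]
```

The ball rolled back into the scoop's pocket (image centre about (196,170), i.e. y≈305). I'm gripping firmly and lifting gently.

>>> {"fn": "step_arm", "kwargs": {
  "commands": [
    [-0.75,0,0,0,0],
    [-0.75,0,0,0,0],
    [-0.75,0,0,0,0],
    [-0.75,0,0,-0.5,0],
    [-0.75,0,0,-1.5,0],
    [-0.75,0,0,-3,0],
    [-0.75,0,0,-4.5,0],
    [-0.75,0,0,-6,0]
  ],
  "force": 100
}}

```text
time_s: 20.75
position: [480.7, 230.6, 170.9]
tool_rot: [2.267, -2.173, -0.001]
ft_force: [0.5, 0.2, -2.1]
gripper_width: 14.6
grip_force: 97.5
```

>>> {"fn": "step_arm", "kwargs": {
  "commands": [
    [-0.75,0,0,-2,0],
    [-0.75,0,0,-4,0],
    [-0.75,0,0,-5.5,0],
    [-0.75,0,0,-6,0],
    [-0.75,0,0,-6,0]
  ]
}}

```text
time_s: 21.25
position: [481.5, 230.8, 230.9]
tool_rot: [-2.267, 2.174, -0.0]
ft_force: [-0.6, 0.6, -2.6]
gripper_width: 14.6
grip_force: 97.5
```

```bash
python3 go.py 501,-166,230 501,-166,190
python3 - <<'E'
from m import *
f,K,E=cam("scene");np.savez("se.npz",f=f,K=K,E=E)
h=cv2.cvtColor(f,cv2.COLOR_BGR2HSV)
p=proj(K,E,(478,305,160)); print(p)
u0,v0=int(p[0]),int(p[1])
for v in range(v0-12,v0+16,2): print(v,["%d/%d"%(h[v,u,2],h[v,u,1]) for u in range(u0-15,u0+20,3)])
E
```

```text
501,-166,230 ([39.73, -0.28, 0.08, 0], np.float64(-177.6))
501,-166,190 ([39.73, -0.28, 4.08, 0], np.float64(-177.6))
21.25 [481.5 230.8 230.9] [ 0.31  0.36 -0.35  0.87  0.   -1.3 ] [-0.6  0.6 -2.6] [-0.13 -0.07  0.01] 14.596363571786611 97.50950217247009
[194.03766165 138.87061187]
126 ['106/166', '104/177', '103/171', '115/177', '42/55', '37/48', '44/41', '46/39', '45/45', '42/61', '43/47', '39/39']
128 ['102/180', '106/168', '104/174', '109/164', '32/24', '45/57', '72/138', '41/44', '39/65', '46/44', '46/28', '45/45']
130 ['107/160', '107/160', '102/173', '105/170', '117/198', '36/35', '48/37', '42/55', '42/30', '40/26', '41/50', '45/17']
132 ['105/180', '104/174', '107/157', '97/189', '255/11', '5/255', '42/36', '51/50', '47/33', '27/47', '41/31', '126/154']
134 ['110/165', '107/169', '107/162', '255/33', '251/13', '252/39', '108/50', '44/23', '39/33', '37/34', '88/133', '68/124']
136 ['111/161', '109/166', '101/179', '252/21', '241/42', '235/44', '226/53', '26/59', '96/16', '52/127', '79/139', '72/135']
138 ['105/170', '100/189', '88/241', '234/50', '227/48', '221/54', '198/49',
[... 217 characters left out ...]
4/31', '117/24', '126/14', '27/57', '57/22', '55/158', '38/74', '124/160']
144 ['156/3', '248/7', '235/5', '115/47', '116/13', '119/11', '119/17', '153/183', '63/16', '93/8', '69/18', '123/158']
146 ['100/194', '154/13', '255/0', '234/14', '120/15', '123/15', '125/12', '112/36', '125/6', '121/11', '125/6', '120/159']
148 ['106/166', '84/9', '147/14', '126/14', '118/15', '124/14', '124/21', '121/13', '122/13', '127/8', '73/31', '120/151']
150 ['106/173', '106/188', '157/3', '147/14', '104/17', '124/14', '123/8', '146/5', '123/147', '106/176', '150/155', '117/148']
152 ['106/164', '111/168', '109/185', '128/4', '108/9', '70/22', '116/125', '114/199', '138/100', '240/124', '123/168', '110/162']
```

The ball is in the lifted scoop (white blob at about (194,137)). I'm carrying it to the dish with gentle acceleration.

>>> {"fn": "step_arm", "kwargs": {
  "commands": [
    [-0.75,0.7,0,0,0],
    [-0.75,2,0,0,0],
    [-0.75,4,0,0,0],
    [-0.75,7,0,0,0],
    [-0.75,10,0,0,0],
    [-0.75,13,0,0,0],
    [-0.75,16,-0.1,0,0],
    [-0.75,19,-0.1,0,0]
  ]
}}

```text
time_s: 22.1
position: [489.9, 38.7, 229.8]
tool_rot: [2.266, -2.175, -0.001]
ft_force: [0.4, 1.0, -2.2]
gripper_width: 14.5
grip_force: 97.6
```

>>> {"fn": "step_arm", "kwargs": {
  "commands": [
    [-0.75,3,0,0,0],
    [-0.75,6,0,0,0],
    [-0.75,9,0,0,0],
    [-0.75,12,0,0,0],
    [-0.75,15,0,0,0],
    [-0.75,18,0,0,0],
    [-0.75,20,0,0,0],
    [-0.75,20.7,-0.1,0,0]
  ]
}}

```text
time_s: 22.9
position: [499.4, -168.6, 229.8]
tool_rot: [2.263, -2.178, -0.0]
ft_force: [0.2, 0.5, -3.4]
gripper_width: 14.8
grip_force: 97.6
```

>>> {"fn": "step_arm", "kwargs": {
  "commands": [
    [-0.75,0,0,0.5,0],
    [-0.75,0,0,1.5,0],
    [-0.75,0,0,2.5,0],
    [-0.75,0,0,3,0],
    [-0.75,0,0,3,0]
  ]
}}

```text
time_s: 23.4
position: [499.4, -164.8, 199.0]
tool_rot: [2.268, -2.173, -0.004]
ft_force: [0.1, -0.8, -2.7]
gripper_width: 14.6
grip_force: 97.6
```

```bash
python3 go.py 501,-166,188
python3 - <<'E'
from m import *
f,K,E=cam("scene");np.savez("sf.npz",f=f,K=K,E=E)
cv2.imwrite("pics/s7.png",cv2.resize(f[130:230,210:310],(600,600),interpolation=cv2.INTER_CUBIC))
E
```

```text
501,-166,188 ([0.12, -0.16, 1.1, 0], np.float64(-177.5))
23.4 [ 499.4 -164.8  199. ] [-0.46  0.38 -0.4   0.79  0.   -2.07] [ 0.1 -0.8 -2.7] [-0.18  0.02 -0.02] 14.6047771387148 97.58201479911804
```

>>> {"fn": "step_arm", "kwargs": {
  "commands": [
    [-0.75,0.1,-0.15,0.5,0],
    [-0.75,0.1,-0.15,1,0],
    [-0.75,0.1,-0.15,1,0],
    [-0.64,0.1,-0.15,1,0],
    [-0.634,0.1,-0.15,1,0],
    [-0.632,0.1,-0.15,1,0],
    [-0.632,0.1,-0.15,1,0]
  ],
  "force": 20
}}

```text
time_s: 24.15
position: [501.8, -166.9, 190.5]
tool_rot: [-2.267, 2.174, -0.0]
ft_force: [-1.0, 0.6, -2.3]
gripper_width: 16.1
grip_force: 14.9
```

```bash
python3 go.py 501,-166,188;python3 - <<'E'
from h import *
f,K,E=cam("scene"); np.savez("s_a.npz",f=f,K=K,E=E)
E
```

```text
501,-166,188 ([-0.09, 0.07, 0.25, 0], np.float64(-177.6))
24.15 [ 501.8 -166.9  190.5] [-0.46  0.39 -0.41  0.77  0.   -2.07] [-1.   0.6 -2.3] [-0.14 -0.02  0.  ] 16.054171637970562 14.91088941693306
```

>>> {"fn": "step_arm", "kwargs": {
  "commands": [
    [-0.6305,0,0,0,0],
    [-0.6305,0,0,0,0],
    [-0.6295,0,0,0,0],
    [-0.6295,0,0,0,0]
  ]
}}

```text
time_s: 24.6
position: [501.8, -167.0, 190.5]
tool_rot: [-2.267, 2.174, -0.001]
ft_force: [0.5, -1.4, -1.7]
gripper_width: 16.0
grip_force: 9.6
```

```bash
python3 go.py 501,-166,188; python3 tilt.py
```

```text
501,-166,188 ([-0.1, 0.08, 0.25, 0], np.float64(-177.6))
24.6 [ 501.8 -167.   190.5] [-0.46  0.39 -0.41  0.77 -0.   -2.07] [ 0.5 -1.4 -1.7] [-0.15  0.07  0.04] 15.968339002857258 9.620039016008377
changed 427 (np.int64(244), np.int64(299), np.int64(151), np.int64(233)) [ 501.8 -167.   190.5] [-0.11  0.06  0.02] 9.6 15.75
```

```bash
cat > lip.py <<'E'
from m import *
# tilt from the image: ball centroid and steel mask bottom edge vs predictions
f,K,E=cam("scene"); o=r.get_obs(); g=np.array(o["position"])-[0,0,54]; ax=np.array([-.042,.999,0])
h=cv2.cvtColor(f,cv2.COLOR_BGR2HSV)
for th in (0,5,10,15,20,25,30,35,40):
    t=np.radians(th);c,s=np.cos(t),np.sin(t)
    q=lambda x,z,y=0: g+ax*(x*c+z*s)+[y,0,-x*s+z*c]
    print(th,*[proj(K,E,p).round(1).tolist() for p in (q(137,-26,35),q(137,-26,-35),q(82,-50,-42),q(41,-50,-42),q(76,-17))])
np.savez("sl.npz",f=f); print(np.round(o["position"],1),np.round(o["ft_force"],1),np.round(o["wrist_torque"],2),o["grip_force"])
E
python3 lip.py
python3 - <<'E'
from m import *
h=cv2.cvtColor(np.load("sl.npz")['f'],cv2.COLOR_BGR2HSV)
for v in range(160,206,3): print(v," ".join("%d/%d"%(h[v,u,2],h[v,u,1]) for u in range(228,300,4)))
E
```

```text
0 [265.0, 174.8] [247.1, 180.4] [257.2, 193.7] [266.3, 198.0] [269.4, 180.4]
5 [265.7, 178.5] [247.8, 184.3] [258.2, 196.3] [267.4, 199.5] [269.8, 182.6]
10 [266.5, 182.3] [248.7, 188.1] [259.4, 198.9] [268.5, 201.0] [270.3, 184.8]
15 [267.6, 186.0] [249.8, 192.0] [260.8, 201.3] [269.7, 202.3] [271.0, 187.0]
20 [268.9, 189.6] [251.1, 195.7] [262.2, 203.7] [270.9, 203.6] [271.8, 189.1]
25 [270.3, 193.2] [252.6, 199.4] [263.7, 205.9] [272.1, 204.7] [272.7, 191.2]
30 [272.0, 196.7] [254.3, 203.0] [265.4, 208.1] [273.4, 205.6] [273.7, 193.3]
35 [273.8, 200.1] [256.1, 206.5] [267.1, 210.0] [274.8, 206.5] [274.8, 195.2]
40 [275.8, 203.4] [258.1, 209.9] [268.9, 211.8] [276.1, 207.2] [276.0, 197.1]
[ 501.8 -167.   190.5] [ 0.6 -0.3 -0.3] [-0.08 -0.    0.03] 9.639520347118378
160 250/111 194/154 193/128 199/152 199/158 202/28 127/120 153/53 197/154 151/56 154/68 120/13 68/26 51/35 48/27 44/35 50/31 48/32
163 167/121 185/123 193/155 191/154 198/153 181/35 128/118 153/50 194/154 195/25 44/17 67/11 67/23 48/53 47/49 50/26 46/28 43/36
166 176/119 176/117 172/119 212/118 192/161 213/50 133/113 251
[... 1093 characters left out ...]
56/173 116/11 146/10 137/160 118/145
193 119/133 222/148 114/4 200/37 193/38 149/38 110/16 151/14 151/10 110/56 98/57 130/14 129/12 86/6 135/13 137/17 129/170 123/143
196 226/146 218/98 142/41 159/34 175/41 187/41 188/37 116/15 127/18 102/10 125/55 133/10 133/15 130/16 124/8 160/64 133/159 122/146
199 187/18 186/27 102/15 163/38 178/40 185/40 187/37 189/39 113/14 123/21 119/13 132/14 131/16 168/68 220/126 223/130 223/127 220/130
202 202/25 124/29 143/16 100/18 165/36 192/39 194/38 192/36 205/41 118/13 117/13 134/13 184/28 214/17 202/106 209/109 217/119 224/126
205 34/83 162/116 154/45 131/25 132/15 125/10 118/13 131/12 135/15 140/24 136/30 171/25 175/26 163/14 213/114 219/119 221/118 208/113
```

>>> {"fn": "step_arm", "kwargs": {
  "commands": [
    [-0.6295,-0.3,0,-0.3,0],
    [-0.6295,-0.6,0,-0.6,0],
    [-0.6295,-0.9,0,-0.9,0],
    [-0.6295,-1.2,0,-1.2,0],
    [-0.6295,-1.5,0,-1.5,0],
    [-0.6295,-1.5,0,-1.5,0],
    [-0.6295,-1.5,0,-1.5,0]
  ]
}}

```text
time_s: 25.4
position: [501.2, -151.5, 205.6]
tool_rot: [-2.267, 2.173, 0.0]
ft_force: [0.5, 0.8, -0.8]
gripper_width: 15.9
grip_force: 9.9
```

```bash
python3 lip.py
python3 - <<'E'
from m import *
h=cv2.cvtColor(np.load("sl.npz")['f'],cv2.COLOR_BGR2HSV)
for v in range(160,210,3): print(v," ".join("%d/%d"%(h[v,u,2],h[v,u,1]) for u in range(236,292,4)))
E
```

```text
0 [261.7, 169.0] [243.8, 174.5] [253.7, 187.6] [262.8, 191.7] [265.9, 174.4]
5 [262.4, 172.7] [244.5, 178.3] [254.8, 190.2] [263.8, 193.2] [266.3, 176.5]
10 [263.3, 176.5] [245.4, 182.2] [256.0, 192.7] [264.9, 194.7] [266.8, 178.7]
15 [264.3, 180.2] [246.5, 186.0] [257.3, 195.2] [266.1, 196.0] [267.5, 180.9]
20 [265.6, 183.8] [247.8, 189.7] [258.7, 197.5] [267.3, 197.2] [268.3, 183.0]
25 [267.0, 187.4] [249.3, 193.4] [260.2, 199.7] [268.5, 198.3] [269.2, 185.1]
30 [268.7, 190.9] [250.9, 197.0] [261.9, 201.8] [269.8, 199.2] [270.2, 187.1]
35 [270.5, 194.3] [252.7, 200.5] [263.6, 203.7] [271.1, 200.1] [271.3, 189.1]
40 [272.4, 197.5] [254.7, 203.8] [265.3, 205.5] [272.4, 200.7] [272.5, 190.9]
[ 501.2 -151.6  205.5] [ 0.3  1.2 -0.9] [ 0.29 -0.08  0.06] 9.872818887233734
160 192/130 196/155 198/160 206/27 132/122 149/56 197/154 162/54 52/39 50/31 49/26 42/36 49/36 44/52
163 197/151 193/147 200/153 179/33 130/120 152/54 196/152 201/27 47/22 51/25 47/33 47/16 48/32 47/27
166 168/120 213/121 193/157 214/52 132/112 250/6 201/117 189/32 78/46 42/18 45/57 40/19 51/35 71/111
169 162/120 249/117
[... 735 characters left out ...]
/41 226/38 222/37 224/40 110/35 142/54 130/12 134/15 131/18 135/15 149/9 127/4
193 113/7 205/41 190/36 151/41 113/16 149/15 104/17 99/41 161/11 131/10 132/17 130/10 127/137 152/158
196 142/34 161/38 178/40 189/38 165/32 118/17 118/11 117/13 106/17 131/10 144/83 225/134 223/129 201/117
199 105/19 163/36 178/39 187/41 189/38 190/38 128/28 125/20 116/22 201/27 224/50 206/114 214/124 222/129
202 114/18 102/15 165/34 195/38 191/40 193/37 202/39 112/18 112/14 148/28 190/27 214/20 204/108 211/108
205 123/77 135/26 135/17 125/8 116/11 134/8 133/13 140/22 137/28 170/29 175/25 162/13 215/115 221/119
208 132/104 36/71 195/27 189/23 137/24 138/24 133/29 169/21 167/24 165/25 167/27 132/54 243/114 224/113
```

>>> {"fn": "step_arm", "kwargs": {
  "commands": [
    [-0.6295,-0.25,0,-0.25,0],
    [-0.6295,-0.5,0,-0.5,0],
    [-0.6295,-0.75,0,-0.75,0],
    [-0.6295,-1.0,0,-1.0,0],
    [-0.6295,-1.0,0,-1.0,0],
    [-0.6295,-1.0,0,-1.0,0]
  ]
}}

```text
time_s: 26.05
position: [500.7, -141.7, 215.5]
tool_rot: [-2.268, 2.174, -0.0]
ft_force: [0.4, 0.2, -0.5]
gripper_width: 15.5
grip_force: 10.0
```

```bash
python3 lip.py
python3 - <<'E'
from m import *
f=np.load("sl.npz")['f']
cv2.imwrite("pics/s8.png",cv2.resize(f[140:230,210:310],(800,720))[:600] if 0 else cv2.resize(f[145:220,220:320],(800,600),interpolation=cv2.INTER_CUBIC))
E
```

```text
0 [259.6, 165.2] [241.6, 170.6] [251.5, 183.5] [260.5, 187.5] [263.6, 170.3]
5 [260.3, 168.9] [242.3, 174.4] [252.6, 186.1] [261.5, 189.1] [264.1, 172.5]
10 [261.1, 172.7] [243.2, 178.2] [253.8, 188.6] [262.6, 190.5] [264.6, 174.7]
15 [262.2, 176.4] [244.3, 182.1] [255.1, 191.1] [263.8, 191.8] [265.3, 176.9]
20 [263.5, 180.0] [245.6, 185.8] [256.5, 193.4] [265.0, 193.0] [266.1, 179.0]
25 [264.9, 183.6] [247.1, 189.5] [258.0, 195.6] [266.2, 194.1] [266.9, 181.1]
30 [266.5, 187.1] [248.8, 193.1] [259.6, 197.7] [267.5, 195.0] [267.9, 183.1]
35 [268.3, 190.4] [250.6, 196.5] [261.3, 199.6] [268.8, 195.8] [269.0, 185.0]
40 [270.3, 193.6] [252.5, 199.8] [263.0, 201.4] [270.1, 196.5] [270.2, 186.9]
[ 500.7 -141.7  215.5] [-0.2  0.5  0.4] [0.14 0.08 0.13] 10.049787014722824
```

View pics/s8.png

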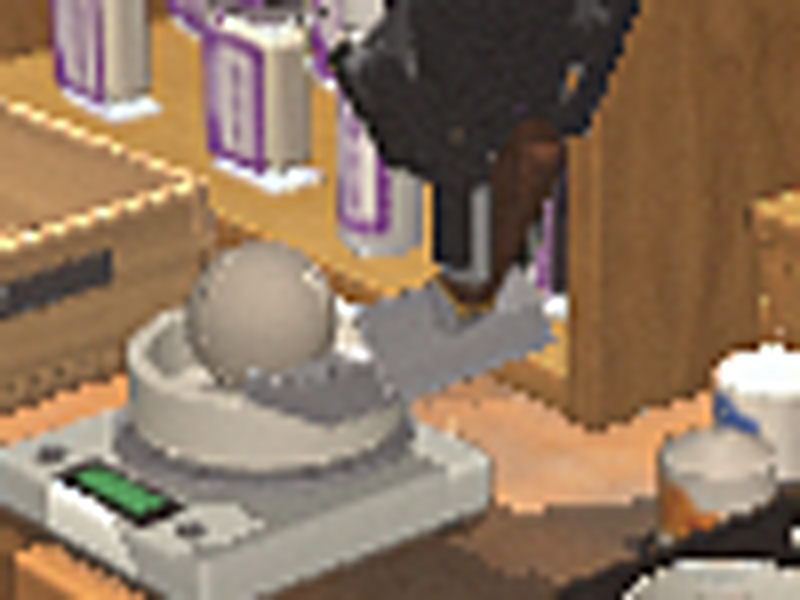

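The view shows the ball already over the dish ring at about (262,315), with the lip at about (250,375) just inside the rim and the scoop tilted about 35°. I'm clamping the scoop and drawing it back along its slope.

>>> {"fn": "step_arm", "kwargs": {
  "commands": [
    [-0.75,0,0,0,0],
    [-0.75,0,0,0,0],
    [-0.75,0,0,0,0],
    [-0.75,0.3,0,-0.1,0],
    [-0.75,0.6,0,-0.2,0],
    [-0.75,0.9,0,-0.3,0],
    [-0.75,1.2,0,-0.4,0],
    [-0.75,1.6,0,-0.6,0]
  ],
  "force": 60
}}

```text
time_s: 26.9
position: [501.2, -158.2, 221.3]
tool_rot: [2.267, -2.174, -0.001]
ft_force: [-0.6, -0.4, -1.0]
gripper_width: 15.2
grip_force: 58.4
```

>>> {"fn": "step_arm", "kwargs": {
  "commands": [
    [-0.75,1,0,-0.6,0],
    [-0.75,2,0,-1.4,0],
    [-0.75,4,0,-3,0],
    [-0.75,7,0,-5,0],
    [-0.75,10,0,-6,0],
    [-0.75,10,0,-6,0],
    [-0.75,10,0,-6,0]
  ]
}}

```text
time_s: 27.6
position: [505.4, -259.0, 281.9]
tool_rot: [-2.265, 2.176, -0.001]
ft_force: [-0.3, -0.1, -1.1]
gripper_width: 15.3
grip_force: 58.6
```

```bash
python3 lip.py|tail -1; python3 go.py 392,-147,260,85
python3 - <<'E'
from m import *
f,K,E=cam("scene"); print("ball expected",proj(K,E,(495,-16,77)))
h=cv2.cvtColor(f,cv2.COLOR_BGR2HSV)
for v in range(172,206,2): print(v," ".join("%d/%d"%(h[v,u,2],h[v,u,1]) for u in range(232,278,3)))
E
```

```text
[ 505.1 -257.9  281.3] [-0.1 -1.  -0.6] [0.   0.   0.04] 58.61793637275696
392,-147,260,85 ([-11.55, 10.84, 2.14, np.float64(-13.77)], np.float64(-177.6))
27.65 [ 505.1 -257.9  281.3] [-0.6   0.37 -0.18  1.02  0.   -2.21] [-0.1 -1.  -0.6] [0.   0.   0.04] 15.302754673777644 58.61793637275696
ball expected [253.41723431 186.25211525]
172 166/88 131/121 134/114 131/119 164/120 166/163 203/148 192/149 200/140 202/144 145/74 178/50 126/95 150/22 199/151 194/150
174 135/119 133/115 143/119 143/118 154/119 141/154 150/155 226/148 208/142 198/144 170/42 169/45 166/34 148/19 198/151 199/151
176 111/99 139/125 148/122 146/121 147/120 171/109 132/160 154/156 165/151 208/142 207/154 212/6 164/8 197/141 197/150 204/148
178 67/34 149/123 144/113 135/115 149/113 187/135 151/51 154/38 160/59 156/154 209/135 202/151 210/149 202/148 202/143 201/146
180 74/48 138/120 147/120 150/119 153/123 154/55 187/52 185/51 179/54 154/51 150/151 182/153 204/141 207/140 202/144 205/149
182 152/119 148/119 147/123 144/127 144/90 166/52 184/50 187/52 184/49 163/48 184/46 138/164 168/149 207/140 204/144 132/10
184 141
[... 594 characters left out ...]
117
194 225/158 244/159 147/36 168/36 209/38 190/38 170/41 153/45 171/39 208/39 183/38 164/40 154/38 176/112 175/112 178/120
196 252/35 149/17 150/39 164/39 175/36 183/36 189/35 194/41 190/38 184/37 178/37 168/39 156/38 172/74 207/122 215/140
198 184/21 103/7 153/38 166/41 180/40 180/38 186/38 186/38 188/37 183/36 175/36 165/36 154/40 147/5 187/83 215/114
200 190/23 112/18 116/29 173/40 178/42 180/37 184/37 187/38 187/38 181/37 176/39 177/40 97/24 152/23 184/22 191/20
202 124/29 110/25 106/17 127/26 160/35 198/39 193/41 192/37 195/38 191/37 127/32 95/13 119/17 194/25 187/29 190/21
204 146/121 81/28 133/31 134/15 97/18 97/18 104/22 115/27 104/20 93/19 154/15 130/22 190/24 189/27 211/24 188/23
```

The ball's image centre is about (252.8,185.7) against (253.4,186.3) expected, so it is seated on the ring. Next I return the scoop.

>>> {"fn": "step_arm", "kwargs": {
  "commands": [
    [-0.75,-1,1,0,1.4],
    [-0.75,-3,2,0,2.8],
    [-0.75,-5,3,0,4.2],
    [-0.75,-7,4,0,5.6],
    [-0.75,-9,5,0,7],
    [-0.75,-11,6,0,8.4],
    [-0.75,-11.4,7,0,9.8],
    [-0.75,-11.4,7,0,11.2]
  ]
}}

```text
time_s: 28.5
position: [429.0, -144.5, 281.0]
tool_rot: [0.68, -3.065, -0.003]
ft_force: [1.1, -0.0, -0.9]
gripper_width: 15.2
grip_force: 58.8
```

>>> {"fn": "step_arm", "kwargs": {
  "commands": [
    [-0.75,0,0,0,1.4],
    [-0.75,0,0,0,2.8],
    [-0.75,0,0,0,4.2],
    [-0.75,0,0,0,5],
    [-0.75,0,0,0,5],
    [-0.75,0,0,0,5]
  ]
}}

```text
time_s: 29.1
position: [430.5, -146.1, 281.2]
tool_rot: [-0.127, -3.138, -0.001]
ft_force: [0.5, 0.2, -1.6]
gripper_width: 14.8
grip_force: 58.7
```

```bash
python3 go.py 433,-147.5,172,85
```

```text
433,-147.5,172,85 ([-0.27, -0.12, 10.92, np.float64(0.06)], np.float64(85.4))
29.1 [ 430.5 -146.1  281.2] [-0.49  0.17 -0.46  0.94  0.   -0.41] [ 0.5  0.2 -1.6] [0.01 0.09 0.02] 14.848360474741366 58.747233152389526
```

Lower towards contact, then loosen slightly.

>>> {"fn": "step_arm", "kwargs": {
  "commands": [
    [-0.75,-0.2,-0.1,4,0],
    [-0.75,-0.2,-0.1,8,0],
    [-0.75,-0.2,-0.1,11,0],
    [-0.75,-0.2,-0.1,11.4,0],
    [-0.635,-0.2,-0.1,11.4,0],
    [-0.635,-0.2,-0.1,11.4,0]
  ],
  "force": 20
}}

```text
time_s: 29.7
position: [433.7, -148.4, 168.8]
tool_rot: [0.13, 3.137, -0.001]
ft_force: [0.4, -0.0, -1.2]
gripper_width: 15.8
grip_force: 23.0
```

>>> {"fn": "step_arm", "kwargs": {
  "commands": [
    [-0.635,0.3,0,0.4,0],
    [-0.635,0.6,0,0.8,0],
    [-0.635,0.9,0,1.2,0],
    [-0.635,0.9,0,1.2,0]
  ]
}}

```text
time_s: 30.1
position: [422.8, -146.9, 155.0]
tool_rot: [-0.132, -3.138, -0.001]
ft_force: [-0.2, -0.7, -2.2]
gripper_width: 15.7
grip_force: 23.0
```

```bash
python3 go.py 390,-143.5,105,85
```

```text
390,-143.5,105,85 ([3.3, 0.07, 5.0, np.float64(0.03)], np.float64(85.2))
30.1 [ 422.8 -146.9  155. ] [-0.5   0.31 -0.65  0.61 -0.   -0.42] [-0.2 -0.7 -2.2] [ 0.01  0.07 -0.04] 15.689681715876178 23.048786222934723
```

>>> {"fn": "step_arm", "kwargs": {
  "commands": [
    [-0.635,0,0,0.4,0],
    [-0.635,0,0,0.8,0],
    [-0.635,0.6,0,1.6,0],
    [-0.635,1.2,0,2.4,0],
    [-0.635,1.9,0,3,0],
    [-0.635,2.5,0,3.6,0],
    [-0.635,2.5,0,3.6,0]
  ]
}}

```text
time_s: 30.8
position: [397.3, -144.8, 118.5]
tool_rot: [-0.132, -3.137, -0.001]
ft_force: [-0.0, -1.0, -1.2]
gripper_width: 15.8
grip_force: 21.8
```

```bash
python3 go.py 389,-143.5,105,85
```

```text
389,-143.5,105,85 ([0.84, 0.05, 1.36, np.float64(0.03)], np.float64(85.2))
30.8 [ 397.3 -144.8  118.5] [-0.52  0.34 -0.75  0.49 -0.   -0.44] [-0.  -1.  -1.2] [-0.1   0.06 -0.05] 15.76249401412553 21.794053316116333
```

>>> {"fn": "step_arm", "kwargs": {
  "commands": [
    [-0.635,0.3,0,0.4,0],
    [-0.635,0.6,0,0.8,0],
    [-0.635,0.8,0,1.2,0],
    [-0.635,0.8,0,1.2,0]
  ]
}}

```text
time_s: 31.2
position: [389.9, -144.1, 107.0]
tool_rot: [-0.132, -3.137, -0.001]
ft_force: [-0.7, 0.8, 0.2]
gripper_width: 16.0
grip_force: 21.1
```

```bash
python3 go.py 389,-143.5,105,85
```

```text
389,-143.5,105,85 ([0.09, 0.05, 0.2, np.float64(0.03)], np.float64(85.2))
31.2 [ 389.9 -144.1  107. ] [-0.53  0.35 -0.78  0.45 -0.   -0.45] [-0.7  0.8  0.2] [-0.03  0.16  0.  ] 16.01282533186333 21.135944724082947
```

>>> {"fn": "step_arm", "kwargs": {
  "commands": [
    [-0.635,0,0,0.15,0],
    [-0.635,0,0,0.25,0],
    [-0.635,0,0,0.25,0]
  ]
}}

```text
time_s: 31.5
position: [390.8, -144.4, 104.9]
tool_rot: [-0.131, -3.139, -0.0]
ft_force: [-2.5, 0.3, 3.5]
gripper_width: 15.7
grip_force: 21.5
```

```bash
python3 go.py 389,-143.5,105,85
python3 - <<'E'
from m import *
f,K,E=cam("scene");np.savez("sg.npz",f=f)
h=cv2.cvtColor(f,cv2.COLOR_BGR2HSV)
def q(x,y,z): # scoop frame guess from TCP grip (-87,50)
    c,s=np.cos(-.084),np.sin(-.084); g=np.array([390,-144]); return [*(g+[c*(x+87)-s*y,s*(x+87)+c*y]),z]
for n,p in [("lipR",(50,-35,22)),("lipL",(50,35,22)),("heelR rear",(-46,-42,0)),("cornerR",(-5,-42,0)),("end",(-128,0,74))]: print(n,proj(K,E,q(*p)).round(1))
for v in range(206,240,2): print(v," ".join("%d/%d"%(h[v,u,2],h[v,u,1]) for u in range(234,306,4)))
E
```

```text
389,-143.5,105,85 ([0.19, 0.07, -0.01, np.float64(0.03)], np.float64(85.2))
31.5 [ 390.8 -144.4  104.9] [-0.53  0.35 -0.78  0.44  0.   -0.45] [-2.5  0.3  3.5] [ 0.04  0.31 -0.02] 15.727457886063224 21.500701904296875
lipR [297.8 218.8]
lipL [283.7 210.1]
heelR rear [272.4 235.8]
cornerR [284.  231.7]
end [238.9 214.7]
206 160/112 80/61 38/54 48/32 54/33 47/33 55/23 69/22 102/20 200/24 169/26 170/29 230/131 225/118 222/118 211/103 203/90 170/146
208 25/102 111/92 28/73 51/65 43/59 222/24 53/43 49/26 213/25 173/29 167/26 175/23 144/122 223/110 206/103 198/93 196/86 172/148
210 255/0 161/27 158/21 46/61 47/43 154/26 45/51 45/51 176/26 163/22 153/30 88/125 235/129 221/115 214/106 200/94 200/106 159/143
212 211/30 184/15 159/26 110/16 48/48 50/36 49/42 38/47 168/24 116/51 140/11 165/46 145/5 234/130 220/123 213/108 139/75 183/63
214 197/26 90/187 74/145 65/118 44/46 50/20 39/39 171/22 99/70 101/71 130/16 151/17 152/12 149/12 234/128 227/118 246/115 41/56
216 90/37 105/155 70/124 69/126 77/43 46/44 125/10 87/103 134/55 135/11 151/17 152/17 154/18 152/10 166/26 134/118 35/66 205/45
218 190/
[... 777 characters left out ...]
153 142/160 144/156 112/125 101/151 108/132 142/147 113/54 112/16 95/21 126/14 132/12 131/16 99/75 180/62 170/141 191/105 128/20
232 116/152 104/150 147/154 105/146 115/149 101/141 100/130 95/145 114/9 102/15 131/23 134/13 133/6 117/107 179/51 165/142 165/155 199/64
234 117/159 121/152 101/157 149/156 108/151 118/117 104/142 131/136 92/141 105/17 130/10 125/47 226/200 226/117 204/110 167/104 162/154 185/83
236 118/156 115/153 119/152 149/157 112/153 108/146 110/148 122/148 132/155 92/80 128/141 255/208 249/201 208/184 223/119 199/99 161/125 181/83
238 117/157 121/143 116/154 113/147 107/155 109/150 156/152 249/154 123/151 130/153 129/144 252/199 247/201 243/200 228/114 217/126 200/120 174/78
```

The scoop is flat: its handle end (~(238,216)) and heel corner (~(273,235)) match the predictions. I'm releasing and retreating.

>>> {"fn": "step_arm", "kwargs": {
  "commands": [
    [-0.4,0,0,0,0],
    [-0.4,0,0,0,0],
    [-0.4,0,0,0,0],
    [-0.4,0,0,-3,0],
    [-0.4,0,0,-7,0],
    [-0.4,0,0,-11,0],
    [-0.4,2,0,-14,0],
    [-0.4,4,0,-17,0]
  ]
}}

```text
time_s: 32.35
position: [350.9, -141.1, 276.4]
tool_rot: [0.13, 3.138, -0.001]
ft_force: [-0.5, -0.4, -0.2]
gripper_width: 25.4
grip_force: 0.0
```

>>> {"fn": "step_arm", "kwargs": {
  "commands": [
    [-0.4,3,-4,-3,0],
    [-0.4,5,-8,-5,0],
    [-0.4,5,-12,-6,0],
    [-0.4,5,-16,-6,0],
    [-0.4,5,-16,-6,0],
    [-0.4,5,-16,-6,0],
    [-0.4,5,-16,-6,0]
  ]
}}

```text
time_s: 33.05
position: [287.6, -295.3, 334.4]
tool_rot: [-0.131, -3.138, -0.002]
ft_force: [-0.9, -0.2, -0.2]
gripper_width: 25.3
grip_force: 0.0
```

Run:
```python
from m import *
a=S['f'];f,K,E=cam("scene");g,K2,E2=cam("top")
d=((np.abs(a.astype(int)-f).sum(2)>90)*255).astype(np.uint8); d=cv2.morphologyEx(d,cv2.MORPH_OPEN,np.ones((2,2),np.uint8))
n,l,st,c=cv2.connectedComponentsWithStats(d)
for s in st[1:]:
    if s[4]>15: print("scene",s.tolist())
c=big(white(g),(272,173,300,205)); w=P(T,c,12); print("scoop top",cv2.boundingRect(c),[np.round(q,1) for q in cv2.minAreaRect(w)])
h=cv2.cvtColor(g,cv2.COLOR_BGR2HSV); c=big(((h[...,1]>35)&(h[...,1]<90)&(h[...,2]>140)).astype(np.uint8)*255,(232,172,268,212)); print(cv2.boundingRect(c),cv2.contourArea(c),proj(K2,E2,(495,-16,77)))
h=cv2.cvtColor(f,cv2.COLOR_BGR2HSV)
for v in range(176,204,3): print(v," ".join("%d/%d"%(h[v,u,2],h[v,u,1]) for u in range(232,278,3)))
print(r.get_obs()["position"],r.get_obs()["time_s"])
```

```text
scene [89, 0, 63, 176, 3922]
scene [225, 0, 53, 102, 2728]
scene [64, 2, 12, 12, 35]
scene [224, 3, 8, 31, 214]
scene [78, 5, 8, 5, 24]
scene [233, 10, 11, 5, 47]
scene [63, 15, 32, 30, 551]
scene [86, 16, 5, 6, 18]
scene [0, 45, 3, 10, 22]
scene [90, 47, 7, 9, 46]
scene [117, 54, 4, 6, 18]
scene [75, 57, 27, 60, 920]
scene [2, 69, 3, 7, 16]
scene [234, 100, 41, 77, 1882]
scene [0, 123, 12, 45, 176]
scene [86, 124, 23, 36, 389]
scene [4, 128, 76, 61, 2566]
scene [61, 135, 20, 12, 71]
scene [163, 163, 28, 33, 387]
scene [189, 164, 20, 16, 180]
scene [215, 179, 66, 57, 1365]
scene [286, 212, 9, 6, 19]
scene [123, 224, 14, 13, 115]
scene [65, 226, 3, 10, 25]
scene [259, 233, 61, 47, 1509]
scene [133, 235, 15, 9, 79]
scene [39, 248, 32, 29, 644]
scene [27, 257, 15, 18, 116]
scene [141, 256, 8, 10, 36]
scene [155, 258, 17, 6, 75]
scene [132, 265, 23, 10, 130]
scene [111, 266, 23, 6, 96]
scene [208, 275, 6, 4, 16]
scene [39, 278, 9, 5, 38]
scoop top (273, 178, 24, 27) [array([ 473. , -149.2]), array([87.1, 98.9]), np.float64(85.4)]
(232, 176, 36, 34) 497.0 [248.78910377 182.33479858]
176 1
[... 541 characters left out ...]
30/47 225/48 206/52 162/49 121/53 209/39 255/0 162/132 173/150 148/143
191 110/111 117/153 210/38 149/41 145/46 140/53 174/51 167/50 152/54 139/53 255/0 237/10 255/3 187/134 191/121 176/106
194 229/149 247/157 152/40 174/37 214/41 255/0 249/8 205/17 251/8 255/0 217/21 162/42 155/38 181/111 177/111 183/116
197 191/28 146/7 155/39 169/39 182/39 229/38 218/39 211/45 190/42 192/40 182/38 174/38 155/36 144/14 217/129 214/119
200 193/25 115/18 120/26 177/40 182/39 181/37 219/41 210/39 200/40 188/37 178/36 183/42 99/18 157/24 179/31 255/1
203 77/66 148/29 120/15 103/15 117/17 126/32 161/36 184/40 145/35 109/30 103/15 153/12 132/27 184/26 255/0 255/0
[ 287.89171236 -295.16380326  334.64005522] 33.15
```

Run:
```python
from m import *
f,K,E=cam("scene")
def red(i):
    h=cv2.cvtColor(i,cv2.COLOR_BGR2HSV); return (((h[...,0]<6)|(h[...,0]>174))&(h[...,1]>150)&(h[...,2]>90)).astype(np.uint8)*255
def dark(i):
    h=cv2.cvtColor(i,cv2.COLOR_BGR2HSV); return ((h[...,1]>120)&(h[...,2]<130)).astype(np.uint8)*255
for i in(S['f'],f):
    print(cv2.boundingRect(big(red(i),(270,228,300,247))), cv2.boundingRect(big(dark(i),(250,246,264,268))),cv2.boundingRect(big(white(i,150,60),(316,265,360,290))),cv2.boundingRect(big(white(i,150,60),(296,185,328,205))))
```

```text
(275, 234, 15, 10) (250, 246, 14, 22) (316, 268, 40, 22) (303, 188, 20, 17)
(275, 234, 15, 11) (250, 246, 14, 22) (316, 268, 40, 22) (303, 188, 20, 17)
```

Nothing else has moved, so I'm handing in.

```bash
python3 -c "
from bench import workorder; print(workorder.hand_in())"
```

```text
the job is handed in; nothing more can be done
None
```

I handed the job in at about 33 s: the dish is centred on the pan and released, the ball sits on its ring, the scoop is flat on the counter within about 7 mm of its start, and the bystanders I could check in the images had not moved; no verdict came back.

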